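Chock up the free end of a rudder blade

TASK

The free end of the grey rudder blade hangs unsupported above the bearer and would bounce under the chisel, so chock it: lay flat on the bearer whichever one or two of the three packers suit the gap (the wedge takes up the last 14 to 33 mm), square above one another and in line with the bearer, reaching in under the blade, then slide the wedge, flat side down and thin end first, between the top packer and the blade's iron heel band until at least 25 mm of it is under the blade. Push it home hand-tight (a push of about 15 N along the wedge) so that it carries the blade without forcing it up, let go, and leave the other things on the bench where they are.

Things in the scene. Friction and masses are not known exactly. Their poses are not given: they have to be found in the camera images.
- rudder: grey wooden rudder blade fixed level on a stand at a height that varies, 180 mm wide (up to 75 more past its middle), 700 long, 45 thick. Origin: middle of the lower wooden edge of its free end; own y runs from there along the blade to the stand, x across, z up. Under the free end's first 50 mm sits a rusty iron heel band as wide as the blade, 3 to 8 mm proud below the origin: how much is not known, so feel for it
- bearer: straight timber bearer fixed to the bench under the free end, 56 mm wide, 50 high, 240 long. Origin on the bench right below the middle of the free end's lower edge (its top is 50 mm above); own y along its length and along the rudder (to the stand); it reaches from y = -140 mm (outside, clear of the blade) to y = +100 mm (under the blade)
- packer24_mid (a point): loose packer of bare pale plywood, a plain block 24 mm thick, 56 mm wide, 140 mm long, about 110 g; the point is its centre (12 mm above its underside), own z is up, own y runs along its 140 mm length, own x across its 56 mm width
- packer36_mid (a point): loose packer of white-primed pine, a plain block 36 mm thick, 56 mm wide, 140 mm long, about 140 g; the point is its centre (18 mm above its underside), own z is up, own y runs along its 140 mm length, own x across its 56 mm width
- packer48_mid (a point): loose packer of dark hardwood, a plain block 48 mm thick, 56 mm wide, 140 mm long, about 220 g; the point is its centre (24 mm above its underside), own z is up, own y runs along its 140 mm length, own x across its 56 mm width
- wedge_mid (a point): loose orange-brown wooden wedge, 180 mm long, 50 wide, flat underside, vertical sides, about 150 g; sloping top: 10 mm thick at the thin end, 40 at the thick end (1 in 6). The point is half-way along, 12 mm above the underside; own y points to the thin end, z up. The heel band's outer edge bears on the slope; friction about 0.6: a 15 N push puts about 10 N under the blade, and it stays jammed
- wedge_tip (a point): middle of the wedge's thin end, on its underside
- paint_tin: closed paint tin standing upright, 80 mm across, 100 mm high; origin under its centre; leave alone
- mallet: hammer 290 mm long lying on the bench; leave alone
- oilstone: grey sharpening stone in a dark wooden base, 160 x 50 x 32 mm, length along its y; origin under its centre; leave alone
- tape_roll: roll of masking tape lying flat, 100 mm across, 36 mm high; origin under its centre; leave alone
- chisel: chisel with a yellow handle lying on the bench, 240 mm long, 26 mm high; leave alone
Mind the look-alikes: they are no part of the job. What is shaped like the part that bears packer48_mid but pink is not meant.

How it is judged:
At the end, for the whole second after the job is handed in: Wedge presses the blade with 4 to 25 N, tip 20+ mm under it, on packers flat on the bearer (over 3 N, reaching 4+ mm under the blade, within 15 mm and 0.12 rad of its line; stacked within 20 mm, none lying 20 to 110 mm from another; wedge 18 mm, 0.15 rad); all at rest (contact force between wedge and rudder between 4 and 25 N and ((contact force between wedge and packer24 above 3 N and x of packer24_mid in the frame of bearer between -0.015 and 0.015 m and y of packer24_mid in the frame of bearer above -0.066 m and angle between the y axis of packer24_mid and the y axis of bearer, either way round below 0.12 rad and angle between the z axis of packer24_mid and the z axis of bearer, either way round below 0.06 rad) or (contact force between wedge and packer36 above 3 N and x of packer36_mid in the frame of bearer between -0.015 and 0.015 m and y of packer36_mid in the frame of bearer above -0.066 m and angle between the y axis of packer36_mid and the y axis of bearer, either way round below 0.12 rad and angle between the z axis of packer36_mid and the z axis of bearer, either way round below 0.06 rad) or (contact force between wedge and packer48 above 3 N and x of packer48_mid in the frame of bearer between -0.015 and 0.015 m and y of packer48_mid in the frame of bearer above -0.066 m and angle between the y axis of packer48_mid and the y axis of bearer, either way round below 0.12 rad and angle between the z axis of packer48_mid and the z axis of bearer, either way round below 0.06 rad)) and ((contact force between packer24 and bearer above 3 N and x of packer24_mid in the frame of bearer between -0.015 and 0.015 m and y of packer24_mid in the frame of bearer above -0.066 m and angle between the y axis of packer24_mid and the y axis of bearer, either way round below 0.12 rad and angle between the z axis of packer24_mid and the z axis of bearer, either way round below 0.06 rad) or (contact force between packer36 and bearer above 3 N and x of packer36_mid in the frame of bearer between -0.015 and 0.015 m and y of packer36_mid in the frame of bearer above -0.066 m and angle between the y axis of packer36_mid and the y axis of bearer, either way round below 0.12 rad and angle between the z axis of packer36_mid and the z axis of bearer, either way round below 0.06 rad) or (contact force between packer48 and bearer above 3 N and x of packer48_mid in the frame of bearer between -0.015 and 0.015 m and y of packer48_mid in the frame of bearer above -0.066 m and angle between the y axis of packer48_mid and the y axis of bearer, either way round below 0.12 rad and angle between the z axis of packer48_mid and the z axis of bearer, either way round below 0.06 rad)) and (horizontal distance between packer24_mid and packer36_mid below 0.02 m or horizontal distance between packer24_mid and packer36_mid above 0.11 m) and (horizontal distance between packer24_mid and packer48_mid below 0.02 m or horizontal distance between packer24_mid and packer48_mid above 0.11 m) and (horizontal distance between packer36_mid and packer48_mid below 0.02 m or horizontal distance between packer36_mid and packer48_mid above 0.11 m) and y of wedge_tip in the frame of rudder above 0.02 m and angle between the y axis of wedge_mid and the y axis of bearer, either way round below 0.15 rad and x of wedge_mid in the frame of bearer between -0.018 and 0.018 m and linear speed of wedge below 0.008 m/s); the robot touches nothing.
It fails at once if the blade is forced or knocked: pressed with more than 60 N (contact force between anything else and rudder above 60 N).
It fails at once if a bystander is moved more than 30 mm (distance of any of paint_tin, mallet, oilstone, tape_roll, chisel from where it was at the start of the episode above 0.03 m).
It also fails if it takes over 72 s, if anything falls off the work surface, if the arm or the gripper's body presses on something with over 40 N, if the wrist force passes 120 N, or if a joint passes its speed limit or range.

ROBOT

A 6-joint arm with a two-finger parallel gripper is mounted at the origin on the work surface. World frame = base frame: x ahead of the robot, y to its left, z up, the work surface at z = 0. Lengths are in m, angles in rad, forces in N, time in s.
With the tool pointing down it reaches from about 0.3 to 0.775 m from the base axis. Payload 14.6 kg.
Tool frame: the origin (TCP) lies at the very end of the fingers, on their centre line; the grasp point (between the pads) lies 19 mm behind it; x points along the fingers, y is the direction in which the jaws open and shut, and the axes are right-handed (so a half turn about x gives the same grasp; the last joint's range is limited). The gripper opens to 94 mm and grips with 3 to 60 N. Pads are 16 mm wide; open, the fingers measure 119 mm over their backs; the gripper's body (75 mm by 177 mm) begins 78 mm behind the grasp point.
Start: joints at [-1.22, 0.3, 1.521, -0, 1.321, -0.067], TCP at [0.223, -0.503, 0.178] pointing down, gripper open.
Joint ranges: [-3.03, 3.03], [-0.79, 2.21], [0.23, 2.52], [-1.04, 4.18], [0, 3.07], [-2.55, 2.55]. Speed limits (rad/s): [2.22, 2.22, 2.57, 3.14, 3.14, 3.14].

INTERFACE

Orientations are given as [roll, pitch, yaw] about the fixed x, y, z axes, in that order (R = Rz(yaw) Ry(pitch) Rx(roll)).
In Python, from station import ctrl, viewer, hand_in gives the robot as it stands. The module is installed in compiled form; this text tells all that it offers.
- The arm moves only by the tool play_rows, never from a script. Its argument "deltas" is a list that holds one entry, the list of rows, each a list of 7 numbers: the shift along the tool's x, y, z in mm, then the turn, a rotation vector about the tool's x, y, z in rad, then the finger opening in mm, from 0 to 94. In form: [[[dx, dy, dz, ax, ay, az, gripper], ...]]. A call has 1 to 10 rows; each row shifts and turns the commanded pose from where the row before left it, along the tool's axes as they then stand; what a row does not reach is not made up. A row lasts 1/10 s, in which the tool goes at most 50 mm and 8.59 degrees, less where a joint would pass 70% of its speed; a pose out of reach is approached as far as the arm can. A call with a gripper value outside its range is refused whole. The fingers move at their own pace and stop on an object; "grip_force" is the grip in N (left out, the last holds). Time passes only in rows, so rows that do not move let the fingers close. It gives the time, the measured TCP pose, the force and the opening at its end, in the units of the state.
- ctrl.get_obs(): the state, without advancing time (a new reading comes with each control period).
- viewer.camera(name): name is "scene" or "top" or "wrist"; returns a dict with "img" (480x640x3 uint8, red, green, blue), "fx", "fy", "cx", "cy" (pixels), "distortion" ([k1, k2, p1, p2, k3] as OpenCV has them; the pictures are not rectified), "rvec" (rotation vector, rad) and "tvec" (3), from world to camera coordinates, as OpenCV has them. Camera axes: x right, y down, z forward; pixel columns grow to the right and rows downward; lengths in m; the calibration is good to about 2 mm. A picture is of the moment at which its call begins. There is no depth.
- hand_in(): hands the job in, once; it reports no verdict.
The state is a dict: "time_s": time; "qpos": joint angles; "joint_vel": joint speeds; "tau": joint torques, N m; "ee_pos": TCP position; "eef_rot": TCP orientation; "force": force on the tool from outside, world axes, zero at the start; "moment": the same for the moment, N m; "grip_width": finger opening in m.
Only numpy, scipy, OpenCV 4.12 (cv2) and the standard library are available. Lean on these libraries where they do the work, as an engineer would, in place of code of your own. Each camera call takes 0.05 s, during which the arm holds its last target.

## Working session

There is one attempt and no reset: what is moved stays moved. The work goes in short steps, Python scripts to look and compute and a tool call to move; the robot and the scene stay as the last step left them, time stands still between calls to the robot, and variables do not carry over. Pictures are saved under pics/ and viewed, and the job is handed in when it is done.

Besides the shell and the picture viewer there is one more tool, called by a JSON object that holds its "fn" and its "kwargs". play_rows: Moves the arm, as the interface text tells. Its arguments: {"type":"object","properties":{"deltas":{"type":"array","items":{"type":"array","items":{"type":"array","items":{"type":"number"}}}},"grip_force":{"type":"number"}},"required":["deltas"]}

```bash
mkdir -p pics; ls; cat > h.py <<'E'
import numpy as np, cv2
from station import ctrl, viewer, hand_in
from scipy.spatial.transform import Rotation as Ro
def cam(n):
    c=viewer.camera(n); c['K']=np.array([[c['fx'],0,c['cx']],[0,c['fy'],c['cy']],[0,0,1.]]); c['D']=np.array(c['distortion'],float)
    c['rvec']=np.array(c['rvec'],float);c['tvec']=np.array(c['tvec'],float);return c
def ray(c,uv):
    p=cv2.undistortPoints(np.array(uv,float).reshape(-1,1,2),c['K'],c['D']).reshape(-1,2)
    R=cv2.Rodrigues(c['rvec'])[0]; o=-R.T@c['tvec'].reshape(3)
    d=np.c_[p,np.ones(len(p))]@R
    return o,d
def onz(c,uv,z):
    o,d=ray(c,uv); return o+d*((z-o[2])/d[:,2])[:,None]
def proj(c,P):
    return cv2.projectPoints(np.array(P,float).reshape(-1,1,3),c['rvec'],c['tvec'],c['K'],c['D'])[0].reshape(-1,2)
def tri(c1,u1,c2,u2):
    o1,d1=ray(c1,u1);o2,d2=ray(c2,u2);out=[]
    for a,b in zip(d1,d2):
        A=np.c_[a,-b]; s=np.linalg.lstsq(A,o2-o1,rcond=None)[0]
        out.append(np.r_[(o1+a*s[0]+o2+b*s[1])/2,np.linalg.norm(o1+a*s[0]-o2-b*s[1])])
    return np.array(out)
def save(img,n): cv2.imwrite('pics/'+n,cv2.cvtColor(img,cv2.COLOR_RGB2BGR))
import pickle
E
python3 - <<'E'
from h import *
d={}
for n in ['scene','top','wrist']:
    c=cam(n); save(c['img'],n+'0.png'); d[n]=c; R=cv2.Rodrigues(c['rvec'])[0]; print(n,-R.T@c['tvec'].reshape(3),c['fx'])
pickle.dump(d,open('c0.pkl','wb'))
o=ctrl.get_obs();print(o)
E
```

```text
pics
scene [ 0.99360762 -0.11372526  1.02810486] 518.9822942455601
top [ 0.19269956 -0.1458646   1.55913948] 585.7288726622709
wrist [ 0.28763621 -0.47388236  0.38432319] 347.14086466003505
{'time_s': 0.15, 'qpos': array([-1.21962422e+00,  3.00311120e-01,  1.52136606e+00,  2.64676638e-06,
        1.32072132e+00, -6.65999626e-02]), 'joint_vel': array([-1.99384095e-04,  3.15101005e-05, -2.73147154e-04, -2.60233287e-03,
       -3.45859856e-04,  1.29593923e-03]), 'tau': array([ 9.03693253e-04, -5.31949639e+01, -3.52819991e+01,  7.08462903e-02,
        2.35799490e-02, -9.81382800e-05]), 'ee_pos': array([ 0.2230785 , -0.50251158,  0.17716507]), 'eef_rot': array([-1.64057793,  1.56999048,  1.91878614]), 'force': array([ 0.3755298 , -0.35575193, -0.7701977 ]), 'moment': array([-0.01192885, -0.00108922,  0.05653742]), 'grip_width': 0.09436138792817654}
```

View pics/scene0.png

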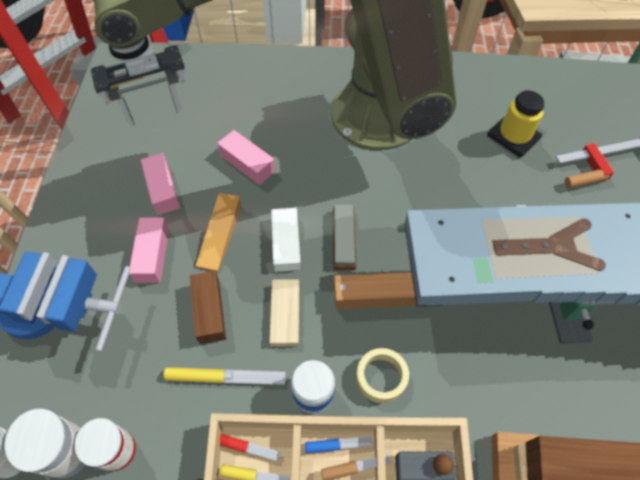

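View pics/top0.png

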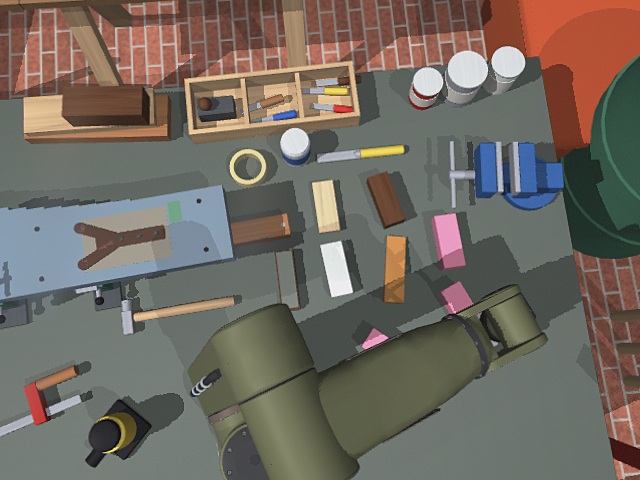

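View pics/wrist0.png

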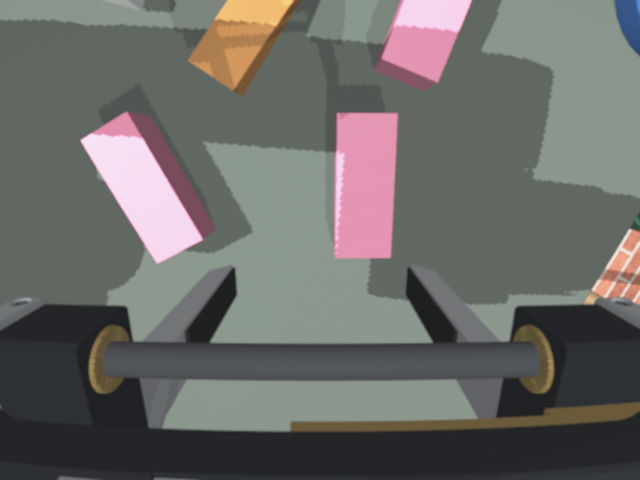

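```bash
python3 - <<'E'
from h import *
d=pickle.load(open('c0.pkl','rb'))
t=d['top']['img'];s=d['scene']['img']
save(cv2.resize(t[150:320,200:480],None,fx=2.85,fy=2.85,interpolation=cv2.INTER_CUBIC),'topz.png')
save(cv2.resize(s[140:360,120:520],None,fx=2,fy=2,interpolation=cv2.INTER_CUBIC),'scz.png')
E
```

```text
(no output)
```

View pics/topz.png

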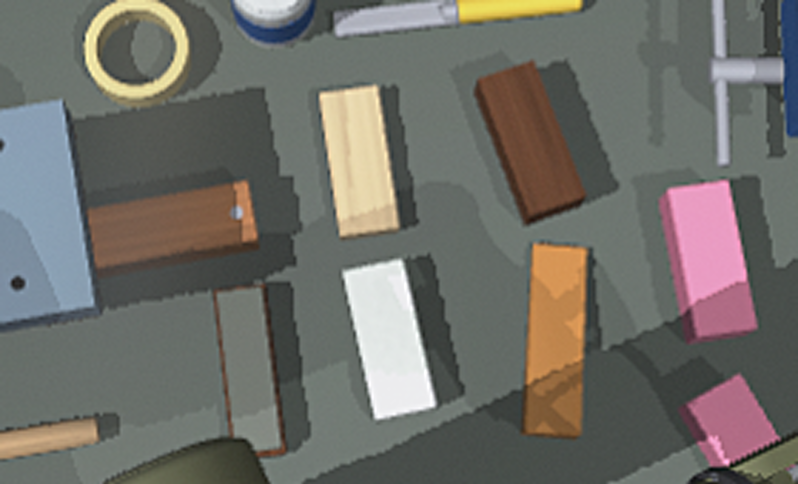

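View pics/scz.png

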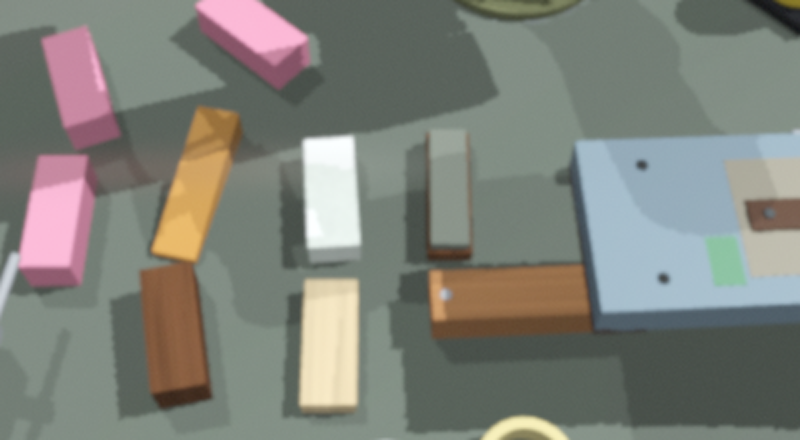

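```bash
python3 - <<'E'
from h import *
d=pickle.load(open('c0.pkl','rb'))
T=lambda a:np.array(a)/2.85+[200,150]-.5+.5/2.85
S=lambda a:np.array(a)/2+[120,140]-.25
t,s=d['top'],d['scene']
np.set_printoptions(precision=4,suppress=True)
# order: (+x,+y),(+x,-y),(-x,-y),(-x,+y)
obj={'pale':([(320,93),(379,86),(399,228),(341,237)],[(357,408),(300,408),(304,280),(358,280)],.024),
'white':([(343,270),(403,259),(436,408),(376,419)],[(359,247),(308,249),(302,138),(353,136)],.036),
'dark':([(475,88),(534,62),(583,198),(527,222)],[(210,385),(154,393),(141,270),(191,264)],.048),
'wedge':([(533,243),(588,248),(580,437),(524,433)],[(198,262),(152,252),(207,108),(241,115)],.02),
'bearer_out':([(248,181),(258,241)],[(432,321),(430,271)],.05),
'blade':([(63,101),(99,312)],[(600,314),(575,142)],.15),}
for k,(a,b,z) in obj.items():
    print(k);P=tri(t,T(a),s,S(b));print(P); A=onz(t,T(a),z);B=onz(s,S(b),z);print('top',A[:,:2].tolist(), 'scene',B[:,:2].tolist())
    for Q in(A,B):
      if len(Q)==4: print('c',Q.mean(0)[:2], 'ang deg of long', np.degrees(np.arctan2(*((Q[0]+Q[1]-Q[2]-Q[3])[[1,0]]))), np.linalg.norm(Q[0]+Q[1]-Q[2]-Q[3])/2,np.linalg.norm(Q[0]+Q[3]-Q[2]-Q[1])/2)
E
```

```text
pale
[[ 0.6528 -0.1672  0.0212  0.0016]
 [ 0.6552 -0.2246  0.0193  0.0009]
 [ 0.514  -0.2314  0.0242  0.0022]
 [ 0.5105 -0.175   0.0229  0.0006]]
top [[0.6520135479154529, -0.16801844283056122], [0.6538303706823887, -0.22482571110298386], [0.513906282621055, -0.23033525443562514], [0.5102479980635624, -0.17523836397455422]] scene [[0.6537268282611213, -0.16627518180934436], [0.6567640705132657, -0.22364225874407545], [0.5139393326753975, -0.23249960788657786], [0.5110045084398146, -0.17459709365240406]]
c [ 0.5825 -0.1996] ang deg of long 2.5874176139061142 0.14098855571778274 0.05601900914436306
c [ 0.5839 -0.1993] ang deg of long 3.4429146618783055 0.1430316828064872 0.057712096276214736
white
[[ 0.4767 -0.1747  0.0348  0.0014]
 [ 0.4819 -0.2304  0.0348  0.0003]
 [ 0.3412 -0.2482  0.038   0.003 ]
 [ 0.336  -0.1914  0.0384  0.0001]]
top [[0.47644403016529113, -0.17401674189023722], [0.48173911394702223, -0.23049850678756145], [0.34123119895488985, -0.24684928468451078], [0.33621994491157103, -0.19138762381630037]] scene [[0.4773649567046033, -0.17537919831513699], [0.482540808079934
[... 1515 characters left out ...]
3657] ang deg of long -9.27323951643302 0.17795877712683555 0.05153005325700255
c [ 0.3938 -0.3628] ang deg of long -8.318783843309665 0.19750380308536306 0.048118055034974114
bearer_out
[[ 0.5658 -0.0939  0.0493  0.0009]
 [ 0.5084 -0.0982  0.0482  0.0001]]
top [[0.5656398243759497, -0.09350325972640372], [0.508063753379504, -0.09813960045863736]] scene [[0.5661357435635244, -0.09440411787540376], [0.5093038161451047, -0.09825945160692012]]
blade
[[0.6143 0.0513 0.1914 0.0018]
 [0.4314 0.0348 0.1876 0.0021]]
top [[0.6271658645041802, 0.058188525196372326], [0.4378509510337516, 0.03861101755842522]] scene [[0.5955057204491323, 0.05849594700907085], [0.40622950437723826, 0.042548747903126766]]
```

```bash
cat >> h.py <<'E'
def wrap(a,m=2*np.pi): return (a+m/2)%m-m/2
def state():
    o=ctrl.get_obs(); R=Ro.from_euler('xyz',o['eef_rot']).as_matrix()
    return o,R
def plan(xyz=None,yaw=None):
    """yaw: world angle (deg) of tool y axis, mod 180"""
    o,R=state(); p=o['ee_pos']
    cy=np.degrees(np.arctan2(R[1,1],R[0,1]))
    print('t %.2f'%o['time_s'],'pos',(p*1000).round(1),'tooly',round(cy,2),'tilt xaxis',R[:,0].round(4),'q',o['qpos'].round(2),'F',o['force'].round(1),'w',round(o['grip_width']*1000,1))
    Rn=R
    if yaw is not None:
        dl=wrap(yaw-cy,180); 
        for e in(dl,dl-np.sign(dl)*180):
            print(' spin deg',round(e,2),'-> ax about x(down)',round(-np.radians(e),4))
        # desired exact rotation
        a=np.radians(cy+dl); y=np.array([np.cos(a),np.sin(a),0]);x=np.array([0,0,-1.]);Rn=np.c_[x,y,np.cross(x,y)]
        print(' rotvec tool full',Ro.from_matrix(R.T@Rn).as_rotvec().round(4))
    if xyz is not None:
        w=(np.array(xyz)-p)*1000
        print(' world d',w.round(1),'tool d now',(R.T@w).round(1),'tool d after spin',(Rn.T@w).round(1),' (other spin: negate y,z)')
E
python3 - <<'E'
from h import *
# white packer: mid (.409,-.211) long 7deg ; grip 18mm to -x
a=np.radians(7); c=np.array([.409,-.2112])-.018*np.array([np.cos(a),np.sin(a)])
print(c); plan([c[0],c[1],.12],97)
R=state()[1];print(R.round(3))
E
```

```text
[ 0.39113417 -0.21339365]
t 0.15 pos [ 223.1 -502.5  177.2] tooly -66.06 tilt xaxis [-3.e-04  8.e-04 -1.e+00] q [-1.22  0.3   1.52  0.    1.32 -0.07] F [ 0.4 -0.4 -0.8] w 94.4
 spin deg -16.94 -> ax about x(down) 0.2956
 spin deg 163.06 -> ax about x(down) -2.846
 rotvec tool full [2.956e-01 1.000e-04 8.000e-04]
 world d [168.1 289.1 -57.2] tool d now [  57.3 -196.  -270.9] tool d after spin [  57.2 -266.5 -202. ]  (other spin: negate y,z)
[[-0.     0.406 -0.914]
 [ 0.001 -0.914 -0.406]
 [-1.    -0.001 -0.   ]]
```

{"fn": "play_rows", "kwargs": {"deltas": [[[0,0,0,0.1478,0,0,94],[0,0,0,0.1478,0,0,94],[0,-33.3,-25.2,0,0,0,94],[0,-33.3,-25.2,0,0,0,94],[0,-33.3,-25.2,0,0,0,94],[0,-33.3,-25.2,0,0,0,94],[0,-33.3,-25.2,0,0,0,94],[0,-33.3,-25.2,0,0,0,94],[0,-33.3,-25.2,0,0,0,94],[0,-33.3,-25.2,0,0,0,94]]]}}

```text
time_s: 1.15
ee_pos: [0.3913, -0.2121, 0.1776]
eef_rot: [2.522, 1.571, -0.498]
force: [0.4, -0.6, -0.7]
grip_width: 0.094
```

```bash
python3 - <<'E'
from h import *
d={}
c=cam('wrist');save(c['img'],'w1.png');d['wrist']=c
c=cam('top');save(c['img'],'t1.png');d['top']=c
pickle.dump(d,open('c1.pkl','wb'))
plan([.3911,-.2134,.0045],97)
E
```

```text
t 1.25 pos [ 392.2 -210.4  177.5] tooly -82.75 tilt xaxis [ 2.e-04  6.e-04 -1.e+00] q [-0.58  0.06  1.8   0.    1.28  0.87] F [-1.1 -0.  -0. ] w 94.1
 spin deg -0.25 -> ax about x(down) 0.0043
 spin deg 179.75 -> ax about x(down) -3.1373
 rotvec tool full [ 0.0043 -0.0003  0.0005]
 world d [  -1.1   -3.  -173. ] tool d now [173.    2.9   1.6] tool d after spin [173.    2.8   1.5]  (other spin: negate y,z)
```

View pics/w1.png

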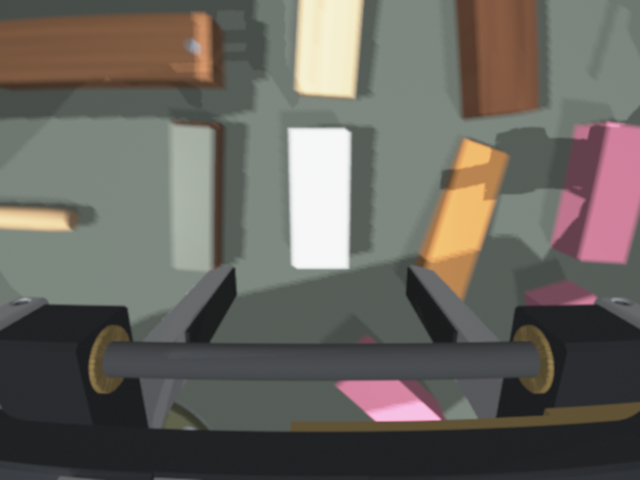

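White packer (top face ~289–351 × 128–268) lies straight ahead; its neighbours are the stone (195,195), the pale packer (328,45), the dark one (500,60), the wedge (465,215) and pink look-alikes (600,190). I'm checking positions from this view.

```bash
python3 - <<'E'
from h import *
np.set_printoptions(precision=4,suppress=True)
d=pickle.load(open('c1.pkl','rb'));c=d['wrist']
hsv=cv2.cvtColor(c['img'],cv2.COLOR_RGB2HSV)
m=((hsv[...,1]<25)&(hsv[...,2]>200)).astype(np.uint8)
cs=max(cv2.findContours(m,0,1)[0],key=cv2.contourArea); print(cv2.contourArea(cs)); b=cv2.boxPoints(cv2.minAreaRect(cs));print(b)
Q=onz(c,b,.036);print(Q,Q.mean(0))
for i in range(2): print(np.linalg.norm(Q[i]-Q[i+1]),np.degrees(np.arctan2(*(Q[i+1]-Q[i])[[1,0]])))
print('bearer end', onz(c,[(211,86),(208,12),(0,84),(0,22)],.05))
print('pale',onz(c,[(296,92),(356,97)],.024),'dark',onz(c,[(466,116),(538,107)],.048))
print('wedge thin',onz(c,[(463,139),(508,157)],.01))
E
```

```text
8035.0
[[289. 128.]
 [349. 128.]
 [349. 268.]
 [289. 268.]]
[[ 0.4782 -0.1701  0.036 ]
 [ 0.4852 -0.2277  0.036 ]
 [ 0.3439 -0.2476  0.036 ]
 [ 0.3362 -0.1844  0.036 ]] [ 0.4109 -0.2075  0.036 ]
0.05801858585613563 -83.04649754875811
0.14263287137817895 -171.9696026859783
bearer end [[ 0.5065 -0.0966  0.05  ]
 [ 0.569  -0.0895  0.05  ]
 [ 0.4913  0.1131  0.05  ]
 [ 0.5484  0.1124  0.05  ]]
pale [[ 0.5136 -0.1723  0.024 ]
 [ 0.5162 -0.2313  0.024 ]] dark [[ 0.5096 -0.3344  0.048 ]
 [ 0.528  -0.4023  0.048 ]]
wedge thin [[ 0.4917 -0.3508  0.01  ]
 [ 0.4801 -0.404   0.01  ]]
```

{"fn": "play_rows", "kwargs": {"deltas": [[[40,1,1.5,0.0043,0,0,94],[40,0,0,0,0,0,94],[40,0,0,0,0,0,94],[33,0,0,0,0,0,94],[20,0,0,0,0,0,94],[0,0,0,0,0,0,94],[0,0,0,0,0,0,50],[0,0,0,0,0,0,50],[0,0,0,0,0,0,50],[0,0,0,0,0,0,50]]], "grip_force": 25}}

```text
time_s: 2.25
ee_pos: [0.3898, -0.2151, 0.0053]
eef_rot: [2.441, 1.569, -0.582]
force: [-0.5, 0.5, 0.1]
grip_width: 0.0654
```

```bash
python3 - <<'E'
from h import *
plan()
E
```

```text
t 2.25 pos [ 389.8 -215.1    5.3] tooly -83.24 tilt xaxis [ 1.1e-03 -8.0e-04 -1.0e+00] q [-0.59  0.31  1.97  0.    0.86  0.87] F [-0.5  0.5  0.1] w 65.4
```

{"fn": "play_rows", "kwargs": {"deltas": [[[0,0,0,0,0,0,50],[0,0,0,0,0,0,50],[0,0,0,0,0,0,50],[0,0,0,0,0,0,50],[-40,0,0,0,0,0,50],[-40,0,0,0,0,0,50],[-40,0,0,0,0,0,50],[0,0,0,0,0,0,50]]]}}

```text
time_s: 3.05
ee_pos: [0.3913, -0.2161, 0.129]
eef_rot: [2.433, 1.563, -0.591]
force: [-0.5, -0.5, -2.1]
grip_width: 0.0551
```

```bash
python3 - <<'E'
from h import *
d={}
c=cam('wrist');save(c['img'],'w2.png');c=cam('top');save(c['img'],'t2.png');d['top']=c
c=cam('scene');save(c['img'],'s2.png');d['scene']=c
pickle.dump(d,open('c2.pkl','wb'))
plan()
E
```

```text
t 3.20 pos [ 388.9 -214.5  123.5] tooly -83.24 tilt xaxis [-1.2e-03  8.0e-04 -1.0e+00] q [-0.59  0.12  1.87 -0.    1.15  0.87] F [-0.6  1.4 -1.7] w 55.3
```

View pics/w2.png

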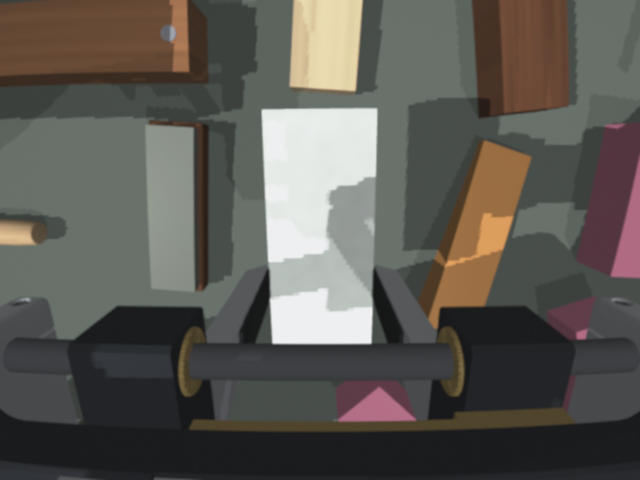

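View pics/s2.png

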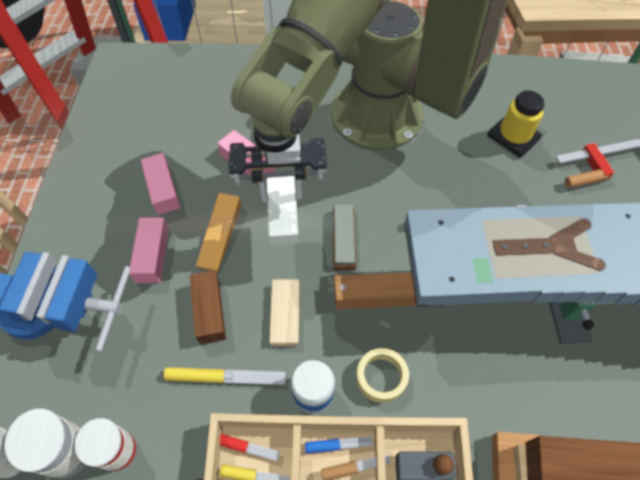

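{"fn": "play_rows", "kwargs": {"deltas": [[[0,0,0,-0.14,0,0,50],[0,0,0,-0.14,0,0,50],[0,0,0,-0.14,0,0,50],[0,0,0,-0.14,0,0,50],[0,0,0,-0.14,0,0,50],[0,0,0,-0.14,0,0,50],[0,0,0,-0.14,0,0,50],[0,0,0,-0.14,0,0,50],[0,0,0,-0.14,0,0,50],[0,0,0,-0.14,0,0,50]]]}}

```text
time_s: 4.2
ee_pos: [0.3886, -0.2144, 0.1226]
eef_rot: [-2.103, 1.567, 2.563]
force: [0.1, 0.2, -1.6]
grip_width: 0.055
```

{"fn": "play_rows", "kwargs": {"deltas": [[[0,0,0,-0.138,0,0,50],[0,0,0,0,0,0,50]]]}}

```text
time_s: 4.4
ee_pos: [0.3887, -0.2144, 0.1229]
eef_rot: [-2.236, 1.568, 2.564]
force: [-0.3, 0.2, -1.5]
grip_width: 0.0557
```

```bash
cat >> h.py <<'E'
BO=np.array([.525,.0435]); BA=94.9; BU=np.array([np.cos(np.radians(BA)),np.sin(np.radians(BA))])
def bp(y,x=0): return BO+y*BU+x*np.array([BU[1],-BU[0]])
def inb(p): 
    v=np.array(p)[:2]-BO; return v@np.array([BU[1],-BU[0]]), v@BU
E
python3 - <<'E'
from h import *
p=bp(-.18); plan([*p,.125],4.9)
E
```

```text
t 4.40 pos [ 388.7 -214.4  122.9] tooly 5.01 tilt xaxis [-0.0026  0.0017 -1.    ] q [-0.59  0.12  1.87 -0.    1.15 -0.67] F [-0.3  0.2 -1.5] w 55.7
 spin deg -0.11 -> ax about x(down) 0.0019
 spin deg 179.89 -> ax about x(down) -3.1397
 rotvec tool full [ 0.0019 -0.0019  0.0024]
 world d [151.7  78.6   2.1] tool d now [ -2.4 157.9 -65. ] tool d after spin [ -2.1 157.8 -65.3]  (other spin: negate y,z)
```

{"fn": "play_rows", "kwargs": {"deltas": [[[0,31.6,-13,0,0,0,50],[0,31.6,-13,0,0,0,50],[0,31.6,-13,0,0,0,50],[0,31.6,-13,0,0,0,50],[0,31.6,-13,0,0,0,50],[0,0,0,0,0,0,50],[20,0,0,0,0,0,50],[20,0,0,0,0,0,50],[10,0,0,0,0,0,50],[0,0,0,0,0,0,50]]]}}

```text
time_s: 5.4
ee_pos: [0.5401, -0.1366, 0.0728]
eef_rot: [-1.962, 1.567, 2.833]
force: [-0.1, 0.2, -1.4]
grip_width: 0.0555
```

```bash
python3 - <<'E'
from h import *
c=cam('wrist');save(c['img'],'w3.png');c=cam('top');save(c['img'],'t3.png')
p=bp(-.058); plan([*p,.062],4.9)
E
```

```text
t 5.50 pos [ 541.3 -136.9   74.9] tooly 4.8 tilt xaxis [ 1.e-04 -0.e+00 -1.e+00] q [-0.31  0.42  1.61  0.    1.11 -0.4 ] F [-0.1 -0.5 -1. ] w 55.6
 spin deg 0.1 -> ax about x(down) -0.0018
 spin deg -179.9 -> ax about x(down) 3.1398
 rotvec tool full [-0.0018  0.     -0.0001]
 world d [-11.4 122.6 -12.9] tool d now [  12.9   -1.1 -123.1] tool d after spin [  12.9   -0.9 -123.1]  (other spin: negate y,z)
```

View pics/w3.png

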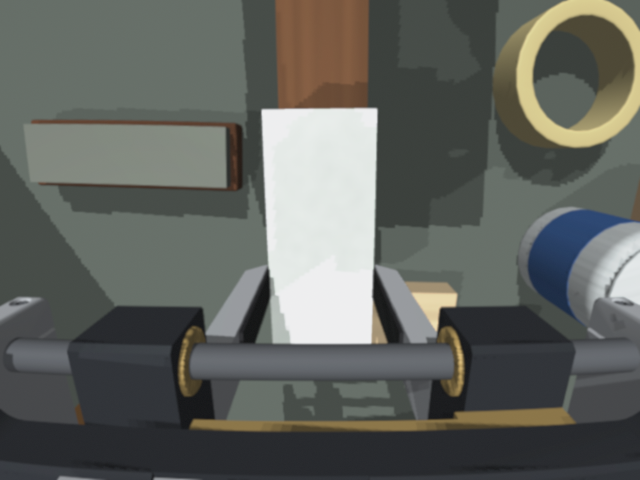

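View pics/t3.png

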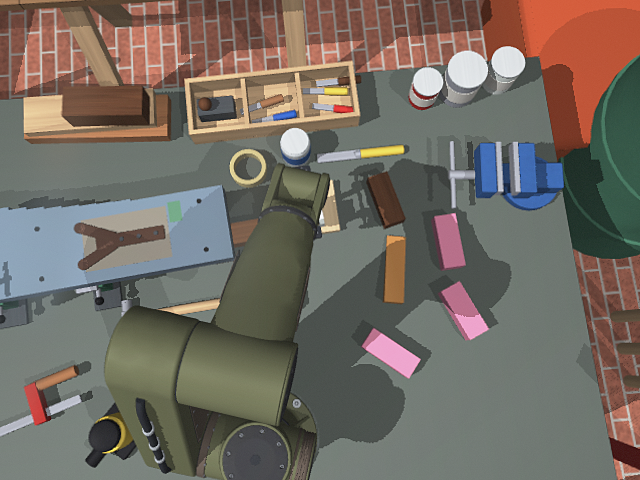

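{"fn": "play_rows", "kwargs": {"deltas": [[[12,0,-20,0,0,0,50],[0,0,-34,0,0,0,50],[0,0,-34,0,0,0,50],[0,-1,-34,0,0,0,50],[0,0,0,0,0,0,50],[4,0,0,0,0,0,50],[2,0,0,0,0,0,50],[0,0,0,0,0,0,50]]]}}

```text
time_s: 6.3
ee_pos: [0.5299, -0.0161, 0.0563]
eef_rot: [-1.572, 1.57, -3.059]
force: [0.9, 0.0, -2.0]
grip_width: 0.0556
```

```bash
python3 - <<'E'
from h import *
c=cam('wrist');save(c['img'],'w4.png');c=cam('scene');save(c['img'],'s4.png')
p=bp(-.058); plan([*p,.055],4.9)
E
```

```text
t 6.40 pos [530.  -15.9  56.5] tooly 4.81 tilt xaxis [-1.e-04  0.e+00 -1.e+00] q [-0.1   0.39  1.7   0.    1.05 -0.18] F [ 0.2  0.  -1.8] w 55.3
 spin deg 0.09 -> ax about x(down) -0.0016
 spin deg -179.91 -> ax about x(down) 3.14
 rotvec tool full [-0.0016 -0.      0.0001]
 world d [-0.1  1.6 -1.5] tool d now [ 1.5  0.1 -1.6] tool d after spin [ 1.5  0.1 -1.6]  (other spin: negate y,z)
```

View pics/s4.png

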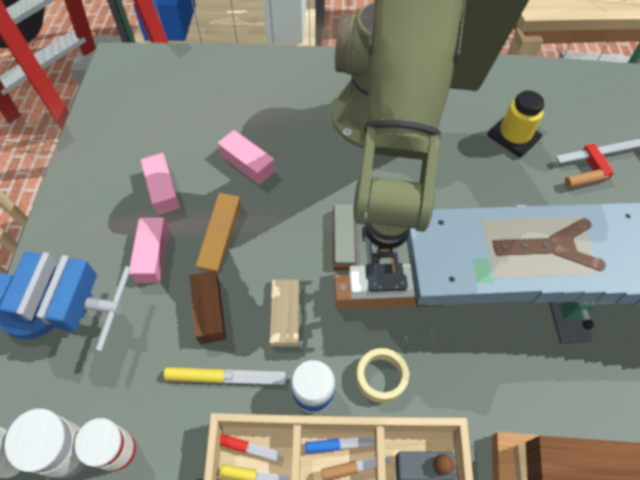

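View pics/w4.png

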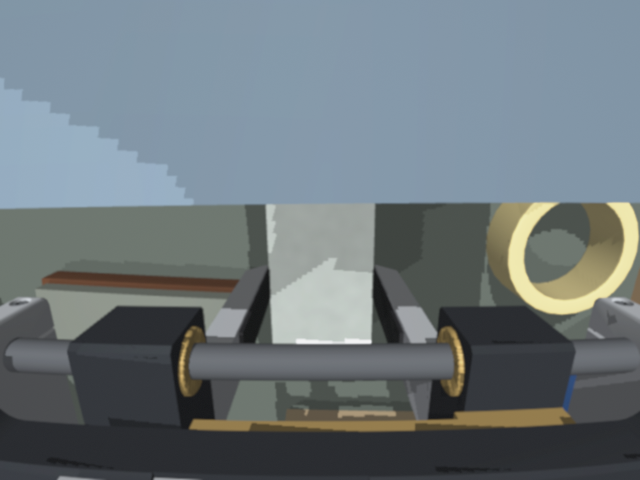

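{"fn": "play_rows", "kwargs": {"deltas": [[[1.5,0,0,0,0,0,50],[0.5,0,0,0,0,0,50],[0,0,0,0,0,0,50],[0,0,0,0,0,0,94],[0,0,0,0,0,0,94],[0,0,0,0,0,0,94],[0,0,0,0,0,0,94]]]}}

```text
time_s: 7.1
ee_pos: [0.5299, -0.0151, 0.0545]
eef_rot: [-2.214, 1.571, 2.584]
force: [0.2, -0.1, 0.3]
grip_width: 0.0839
```

{"fn": "play_rows", "kwargs": {"deltas": [[[-20,0,0,0,0,0,94],[-40,0,0,0,0,0,94],[-40,0,0,0,0,0,94],[-20,0,40,0,0,0,94],[0,0,45,0,0,0,94],[0,0,45,0,0,0,94],[0,0,45,0,0,0,94],[0,0,10,0,0,0,94],[0,0,0,0,0,0,94]]]}}

```text
time_s: 8.0
ee_pos: [0.5454, -0.2007, 0.1741]
eef_rot: [-2.18, 1.57, 2.615]
force: [0.1, 0.7, 0.1]
grip_width: 0.0939
```

```bash
python3 - <<'E'
from h import *
d={}
for n in('wrist','top','scene'):
    c=cam(n);save(c['img'],n[0]+'5.png');d[n]=c
pickle.dump(d,open('c5.pkl','wb'))
a=np.radians(3); c=np.array([.583,-.1995])-.018*np.array([np.cos(a),np.sin(a)])
plan([*c,.14],93)
E
```

```text
t 8.15 pos [ 545.8 -198.3  174.6] tooly 4.94 tilt xaxis [-0.e+00  2.e-04 -1.e+00] q [-0.41  0.37  1.43  0.    1.34 -0.5 ] F [-0.1  0.3 -0. ] w 94.3
 spin deg 88.06 -> ax about x(down) -1.537
 spin deg -91.94 -> ax about x(down) 1.6046
 rotvec tool full [-1.537e+00 -2.000e-04 -2.000e-04]
 world d [ 19.3  -2.2 -34.6] tool d now [34.6 19.   3.8] tool d after spin [34.6 -3.2 19.1]  (other spin: negate y,z)
```

View pics/w5.png

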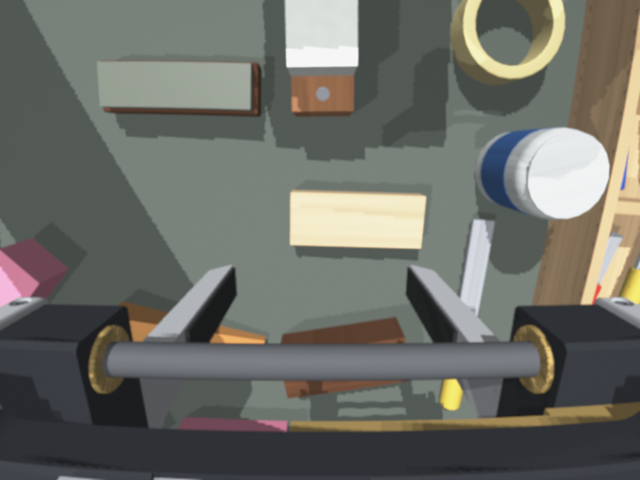

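View pics/s5.png

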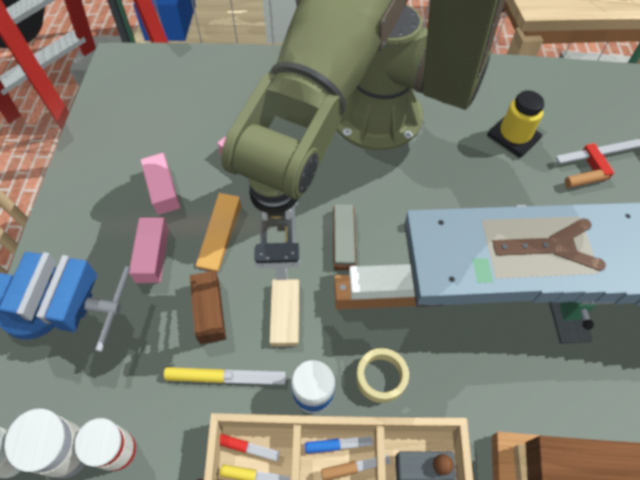

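```bash
python3 - <<'E'
from h import *
np.set_printoptions(precision=4,suppress=True)
d=pickle.load(open('c5.pkl','rb'));c=d['wrist']
for n,P in (('white',onz(c,[(286,66),(358,67),(285,0),(358,0)],.086)),('bearer',onz(c,[(292,113),(355,115)],.05)),('pale',onz(c,[(291,191),(425,195),(422,248),(290,245)],.024))):
    print(n,P[:,:2].tolist(),P.mean(0),[np.round(inb(p)*np.array([1]) if 0 else inb(p),4) for p in P])
s=d['scene']
W=onz(s,[(350,268),(415,266),(350,300),(415,294)],.086);print([np.round(inb(p),4) for p in W])
save(cv2.resize(s['img'][190:320,320:480],None,fx=5,fy=4.6),'s5z.png')
E
```

```text
white [[0.5068351532554202, -0.06732708104023274], [0.5638413989160566, -0.06337509394042673], [0.5028088998344874, -0.018804572625496938], [0.5589535826702733, -0.01418268212590848]] [ 0.5331 -0.0409  0.086 ] [array([-0.0276, -0.1089]), array([ 0.0296, -0.1098]), array([-0.0274, -0.0602]), array([ 0.0289, -0.0604])]
bearer [[0.5108175861390492, -0.09953045182438269], [0.5682052466928891, -0.09653639751538169]] [ 0.5395 -0.098   0.05  ] [array([-0.0263, -0.1413]), array([ 0.0311, -0.1432])]
pale [[0.512479264739796, -0.17385369714143717], [0.6510426949230449, -0.16628207385630397], [0.6565512652891701, -0.22312075722030023], [0.5149963895328241, -0.23146191686438472]] [ 0.5838 -0.1987  0.024 ] [array([-0.031 , -0.2155]), array([ 0.1077, -0.2198]), array([ 0.1083, -0.2769]), array([-0.0335, -0.2731])]
[array([-0.0253, -0.1101]), array([-0.0249,  0.0233]), array([ 0.0453, -0.1149]), array([0.0374, 0.0152])]
```

View pics/s5z.png

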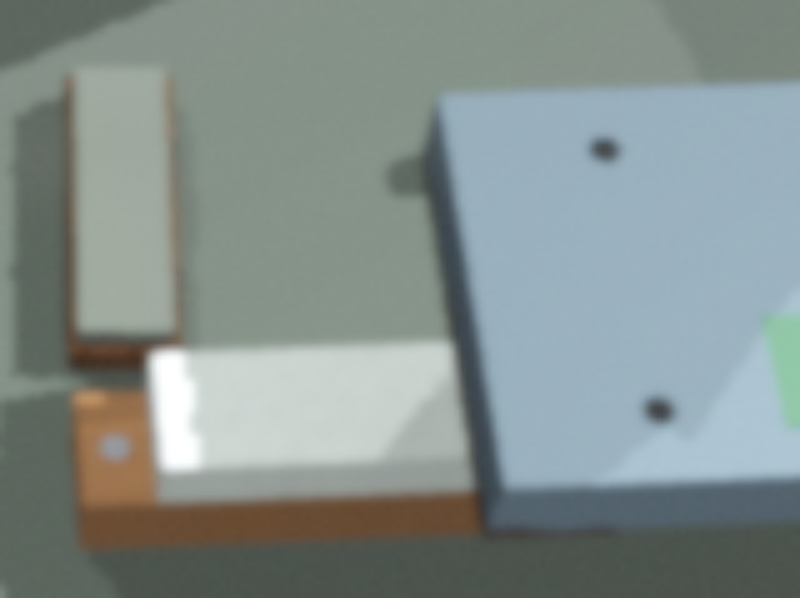

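{"fn": "play_rows", "kwargs": {"deltas": [[[0,0,0,0.146,0,0,94],[0,0,0,0.146,0,0,94],[0,0,0,0.146,0,0,94],[0,0,0,0.146,0,0,94],[0,0,0,0.146,0,0,94],[0,0,0,0.146,0,0,94],[0,0,0,0.146,0,0,94],[0,0,0,0.146,0,0,94],[0,0,0,0.146,0,0,94],[0,0,0,0.146,0,0,94]]]}}

```text
time_s: 9.15
ee_pos: [0.5459, -0.1979, 0.1748]
eef_rot: [3.083, 1.57, 0.134]
force: [0.1, -0.2, 0.5]
grip_width: 0.0939
```

{"fn": "play_rows", "kwargs": {"deltas": [[[0,0,0,0.145,0,0,94],[0,0,0,0,0,0,94]]]}}

```text
time_s: 9.35
ee_pos: [0.5459, -0.1981, 0.1748]
eef_rot: [-3.134, 1.571, 0.058]
force: [0.0, 0.1, 0.2]
grip_width: 0.094
```

```bash
python3 - <<'E'
from h import *
np.set_printoptions(precision=4,suppress=True)
c=cam('wrist');save(c['img'],'w6.png')
hsv=cv2.cvtColor(c['img'],cv2.COLOR_RGB2HSV)
m=((hsv[...,0]>12)&(hsv[...,0]<28)&(hsv[...,1]>40)&(hsv[...,1]<130)&(hsv[...,2]>180)).astype(np.uint8);m[:, :200]=0;m[:,480:]=0;m[300:]=0
cs=max(cv2.findContours(m,0,1)[0],key=cv2.contourArea); print(cv2.contourArea(cs)); b=cv2.boxPoints(cv2.minAreaRect(cs));print(b)
Q=onz(c,b,.024);print(Q.mean(0))
for i in range(2): print(np.linalg.norm(Q[i]-Q[i+1]),np.degrees(np.arctan2(*(Q[i+1]-Q[i])[[1,0]])))
plan([.565,-.2004,.0045],93)
E
```

```text
7503.0
[[295. 112.]
 [352. 112.]
 [352. 249.]
 [295. 249.]]
[ 0.5831 -0.1987  0.024 ]
0.056083834249911105 -87.12920462614858
0.14014816293264226 -176.00862352967357
t 9.40 pos [ 545.9 -198.3  174.8] tooly -86.81 tilt xaxis [ 0.0002  0.     -1.    ] q [-0.41  0.37  1.43  0.    1.34  1.1 ] F [0.3 0.  0.9] w 94.3
 spin deg -0.19 -> ax about x(down) 0.0033
 spin deg 179.81 -> ax about x(down) -3.1383
 rotvec tool full [ 0.0033 -0.0002  0.    ]
 world d [  19.1   -2.1 -170.3] tool d now [170.3   3.2 -19. ] tool d after spin [170.3   3.1 -19. ]  (other spin: negate y,z)
```

View pics/w6.png

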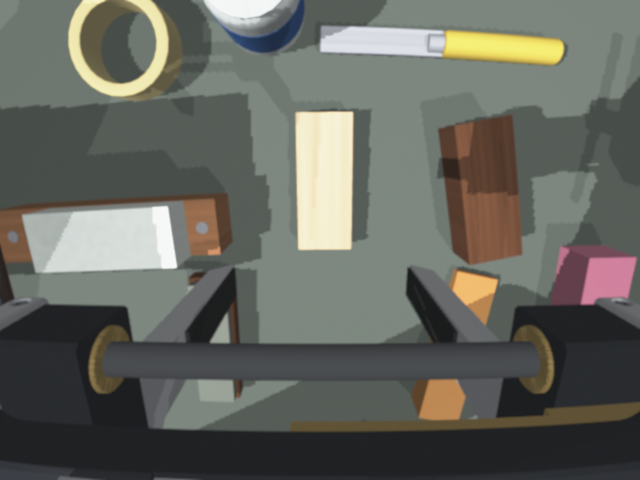

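The pale packer (295–352 × 112–249) is centred and aligned in the wrist view, and the white packer sits squarely on the bearer. I'm picking the pale one now.

{"fn": "play_rows", "kwargs": {"deltas": [[[40,1,-10,0.003,0,0,94],[40,1,-9,0,0,0,94],[40,0,0,0,0,0,94],[30,0,0,0,0,0,94],[20,0,0,0,0,0,94],[0,0,0,0,0,0,94],[0,0,0,0,0,0,50],[0,0,0,0,0,0,50],[0,0,0,0,0,0,50],[0,0,0,0,0,0,50]]]}}

```text
time_s: 10.4
ee_pos: [0.5652, -0.2007, 0.0055]
eef_rot: [2.697, 1.569, -0.396]
force: [0.4, -0.0, -0.5]
grip_width: 0.0656
```

{"fn": "play_rows", "kwargs": {"deltas": [[[0,0,0,0,0,0,50],[0,0,0,0,0,0,50],[0,0,0,0,0,0,50],[0,0,0,0,0,0,50]]]}}

```text
time_s: 10.8
ee_pos: [0.5647, -0.2006, 0.0045]
eef_rot: [-1.102, 1.571, 2.088]
force: [0.5, -0.7, 0.3]
grip_width: 0.0502
```

```bash
python3 - <<'E'
from h import *
plan()
E
```

```text
t 10.80 pos [ 564.7 -200.6    4.5] tooly -87.25 tilt xaxis [-0.  0. -1.] q [-0.4   0.6   1.53  0.    1.02  1.12] F [ 0.5 -0.7  0.3] w 50.2
```

{"fn": "play_rows", "kwargs": {"deltas": [[[-40,0,0,0,0,0,50],[-40,0,0,0,0,0,50],[-50,0,0,0,0,0,50],[0,0,0,0,0,0,50],[0,0,0,-0.14,0,0,50],[0,0,0,-0.14,0,0,50],[0,0,0,-0.14,0,0,50],[0,0,0,-0.14,0,0,50],[0,0,0,-0.14,0,0,50],[0,0,0,-0.14,0,0,50]]]}}

```text
time_s: 11.8
ee_pos: [0.5647, -0.2006, 0.1341]
eef_rot: [-1.352, 1.57, 2.683]
force: [0.6, 0.3, -0.3]
grip_width: 0.05
```

```bash
python3 - <<'E'
from h import *
plan(None,4.9)
c=cam('scene');save(c['img'],'s7.png')
E
```

```text
t 11.80 pos [ 564.7 -200.6  134.1] tooly -38.79 tilt xaxis [-4.e-04  2.e-04 -1.e+00] q [-0.4   0.45  1.43  0.    1.27  0.27] F [ 0.6  0.3 -0.3] w 50.0
 spin deg 43.69 -> ax about x(down) -0.7626
 spin deg -136.31 -> ax about x(down) 2.379
 rotvec tool full [-7.626e-01 -1.000e-04  4.000e-04]
```

View pics/s7.png

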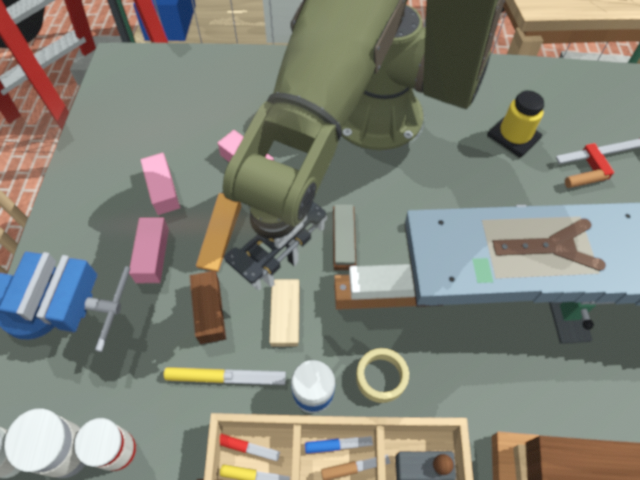

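The grasp missed: the gripper closed to 50 mm and the pale packer is still on the bench at (285,312). I'm going back down and looking while it closes.

{"fn": "play_rows", "kwargs": {"deltas": [[[0,0,0,0.14,0,0,94],[0,0,0,0.14,0,0,94],[0,0,0,0.14,0,0,94],[0,0,0,0.14,0,0,94],[0,0,0,0.14,0,0,94],[0,0,0,0.14,0,0,94],[0,0,0,0,0,0,94],[0,0,0,0,0,0,94]]]}}

```text
time_s: 12.65
ee_pos: [0.5647, -0.2006, 0.1343]
eef_rot: [-0.462, 1.571, 2.73]
force: [0.2, -1.3, -0.0]
grip_width: 0.0941
```

```bash
python3 - <<'E'
from h import *
np.set_printoptions(precision=4,suppress=True)
plan([.565,-.2,.003],93)
c=cam('wrist');save(c['img'],'w8.png')
E
```

```text
t 12.65 pos [ 564.7 -200.6  134.3] tooly -87.1 tilt xaxis [-0.0002  0.0001 -1.    ] q [-0.4   0.45  1.43  0.    1.27  1.12] F [ 0.2 -1.3 -0. ] w 94.1
 spin deg 0.1 -> ax about x(down) -0.0018
 spin deg -179.9 -> ax about x(down) 3.1398
 rotvec tool full [-0.0018  0.0002  0.0001]
 world d [   0.3    0.6 -131.3] tool d now [131.3  -0.6  -0.4] tool d after spin [131.3  -0.6  -0.3]  (other spin: negate y,z)
```

View pics/w8.png

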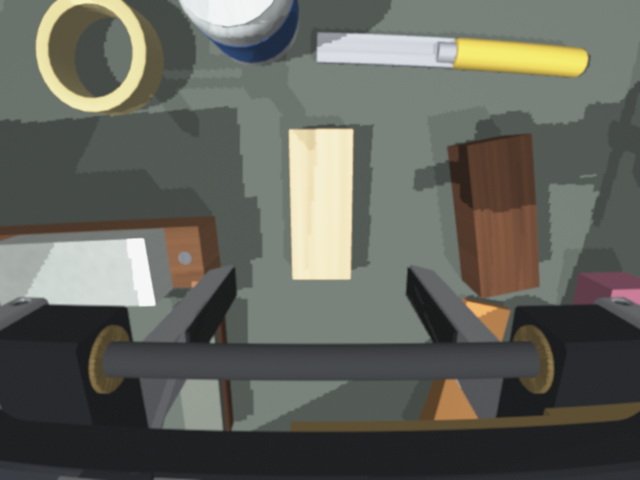

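```bash
python3 - <<'E'
from h import *
np.set_printoptions(precision=4,suppress=True)
c=cam('wrist')
print(proj(c,[[.565,-.2,.134],[.565,-.2,.02],[.565,-.247,.134],[.565,-.153,.134],[.513,-.2,.024]]))
E
```

```text
[[320.4908 264.5404]
 [320.6171 225.8833]
 [394.6143 267.995 ]
 [245.9703 260.8956]
 [317.9431 278.881 ]]
```

{"fn": "play_rows", "kwargs": {"deltas": [[[40,0,0,0,0,0,94],[40,0,0,0,0,0,94],[40,0,0,0,0,0,94],[11,0,0,0,0,0,94],[0,0,0,0,0,0,60],[0,0,0,0,0,0,60],[0,0,0,0,0,0,60],[0,0,0,0,0,0,60],[0,0,0,0,0,0,60],[0,0,0,0,0,0,60]]]}}

```text
time_s: 13.75
ee_pos: [0.5649, -0.2007, 0.004]
eef_rot: [2.686, 1.57, -0.408]
force: [0.8, 0.4, 0.6]
grip_width: 0.0599
```

```bash
python3 - <<'E'
from h import *
plan()
c=cam('wrist');save(c['img'],'w9.png')
c=cam('scene');save(cv2.resize(c['img'][200:370,180:400],None,fx=3.5,fy=3.5,interpolation=cv2.INTER_CUBIC),'s9.png')
E
```

```text
t 13.75 pos [ 564.9 -200.7    4. ] tooly -87.25 tilt xaxis [ 6.e-04 -3.e-04 -1.e+00] q [-0.4   0.6   1.53 -0.    1.02  1.12] F [0.8 0.4 0.6] w 59.9
```

View pics/w9.png

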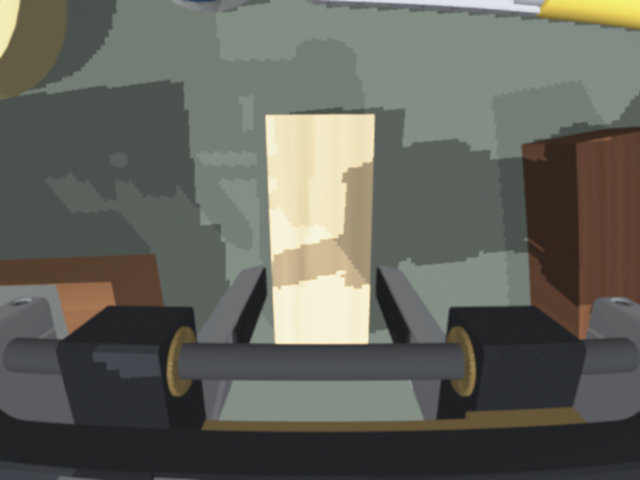

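View pics/s9.png

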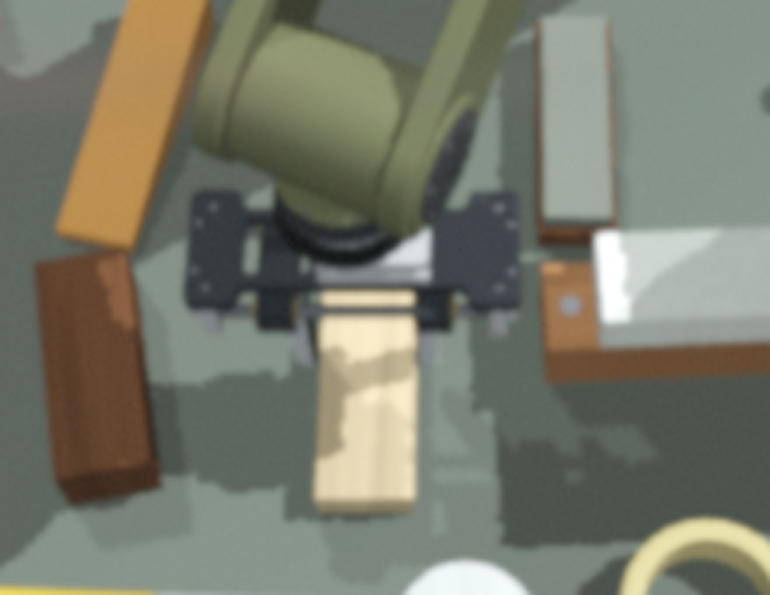

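{"fn": "play_rows", "kwargs": {"deltas": [[[1,0,0,0,0,0,60],[0,0,0,0,0,0,56],[0,0,0,0,0,0,54],[0,0,0,0,0,0,54]]], "grip_force": 25}}

```text
time_s: 14.25
ee_pos: [0.5647, -0.2006, 0.0025]
eef_rot: [-0.489, 1.571, 2.701]
force: [-0.5, 0.4, -0.4]
grip_width: 0.0541
```

```bash
python3 - <<'E'
from h import *
plan()
c=cam('wrist');save(c['img'],'w10.png')
E
```

```text
t 14.25 pos [ 564.7 -200.6    2.5] tooly -87.26 tilt xaxis [-1.e-04  0.e+00 -1.e+00] q [-0.4   0.6   1.53  0.    1.02  1.12] F [-0.5  0.4 -0.4] w 54.1
```

View pics/w10.png

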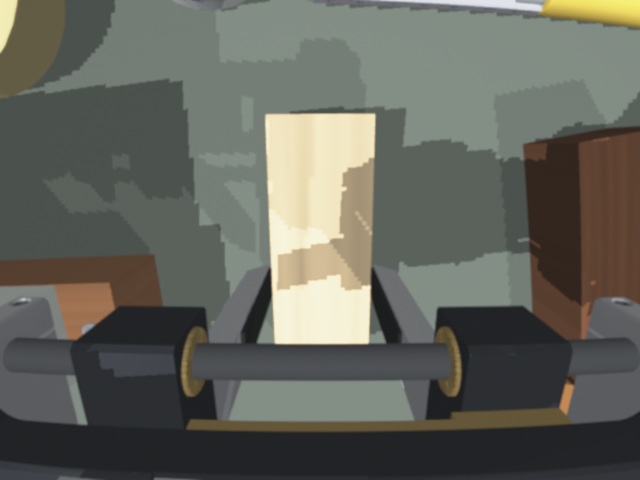

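{"fn": "play_rows", "kwargs": {"deltas": [[[0,0,0,0,0,0,40],[0,0,0,0,0,0,40],[0,0,0,0,0,0,40],[0,0,0,0,0,0,40]]], "grip_force": 25}}

```text
time_s: 14.7
ee_pos: [0.5647, -0.2006, 0.0025]
eef_rot: [-1.039, 1.571, 2.15]
force: [-0.5, 0.1, 0.3]
grip_width: 0.0402
```

```bash
python3 - <<'E'
from h import *
plan()
c=cam('wrist');save(c['img'],'w11.png')
c=cam('scene');save(cv2.resize(c['img'][200:370,180:400],None,fx=3.5,fy=3.5,interpolation=cv2.INTER_CUBIC),'s11.png')
E
```

```text
t 14.70 pos [ 564.7 -200.6    2.5] tooly -87.26 tilt xaxis [-0.  0. -1.] q [-0.4   0.6   1.53  0.    1.02  1.12] F [-0.5  0.1  0.3] w 40.2
```

View pics/w11.png

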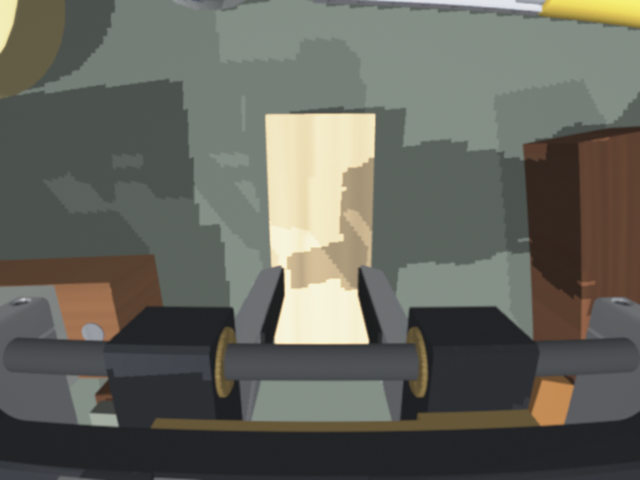

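View pics/s11.png

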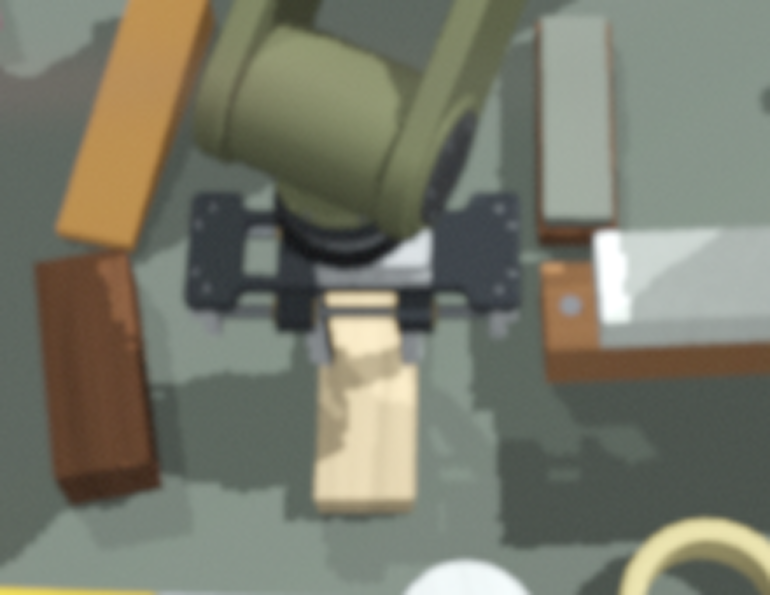

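```bash
python3 - <<'E'
from h import *
d=pickle.load(open('c5.pkl','rb'))
np.set_printoptions(precision=4,suppress=True)
o,R=state();p=o['ee_pos'];c=cam('wrist')
Rc=cv2.Rodrigues(c['rvec'])[0];print('opt axis in tool',R.T@Rc[2],'cam pos in tool',R.T@(-Rc.T@c['tvec'].reshape(3)-p)*1000)
w=o['grip_width']/2
for b in (0,10,20,30,40):
  for z in (-8,8):
    P=[p+R@np.array([-b/1000,s*w,z/1000]) for s in(-1,1)];print(b,z,proj(c,P).ravel())
E
```

```text
opt axis in tool [ 0.97   -0.0001  0.2431] cam pos in tool [-207.2633   -0.3091  -70.536 ]
0 -8 [289.2961 253.0233 353.4651 252.9928]
0 8 [289.8885 277.1584 352.8771 277.1279]
10 -8 [287.8199 257.8776 354.9921 257.8455]
10 8 [288.4728 283.0202 354.3427 282.9881]
20 -8 [286.2    263.2077 356.6678 263.1738]
20 8 [286.9228 289.4416 355.9472 289.4077]
30 -8 [284.4143 269.0865 358.5149 269.0505]
30 8 [285.219  296.5056 357.7111 296.4696]
40 -8 [282.4364 275.6024 360.5608 275.5642]
40 8 [283.3375 304.3123 359.6588 304.2739]
```

The fingers close to 40 mm without touching the pale packer. In the wrist pictures their ends project about 27 mm behind the reported TCP (tips at row 267), so they seem shorter than stated. I'll open and feel downward gently to check.

{"fn": "play_rows", "kwargs": {"deltas": [[[0,0,0,0,0,0,90],[0,0,0,0,0,0,90],[0,0,0,0,0,0,90],[0,0,0,0,0,0,90],[1,0,0,0,0,0,90],[1,0,0,0,0,0,90],[1,0,0,0,0,0,90],[1,0,0,0,0,0,90],[0,0,0,0,0,0,90]]]}}

```text
time_s: 15.75
ee_pos: [0.5647, -0.2006, -0.0016]
eef_rot: [-0.425, 1.571, 2.765]
force: [0.4, -0.4, -0.1]
grip_width: 0.0899
```

No contact at z = −1.6 mm, so the fingers really are shorter. I'll go on down to about −15 mm in small steps.

{"fn": "play_rows", "kwargs": {"deltas": [[[2,0,0,0,0,0,90],[2,0,0,0,0,0,90],[2,0,0,0,0,0,90],[2,0,0,0,0,0,90],[2,0,0,0,0,0,90],[2,0,0,0,0,0,90],[0,0,0,0,0,0,90]]]}}

```text
time_s: 16.45
ee_pos: [0.5646, -0.2005, -0.0138]
eef_rot: [-0.406, 1.57, 2.784]
force: [0.8, 1.2, 0.3]
grip_width: 0.09
```

{"fn": "play_rows", "kwargs": {"deltas": [[[1,0,0,0,0,0,90],[1,0,0,0,0,0,90],[1,0,0,0,0,0,90],[1,0,0,0,0,0,90],[0,0,0,0,0,0,90]]]}}

```text
time_s: 16.95
ee_pos: [0.5647, -0.2005, -0.0176]
eef_rot: [-0.567, 1.571, 2.622]
force: [-0.4, -0.6, 0.1]
grip_width: 0.0898
```

{"fn": "play_rows", "kwargs": {"deltas": [[[0,0,0,0,0,0,48],[0,0,0,0,0,0,48],[0,0,0,0,0,0,48],[0,0,0,0,0,0,48],[0,0,0,0,0,0,48],[0,0,0,0,0,0,48],[0,0,0,0,0,0,48],[0,0,0,0,0,0,48]]]}}

```text
time_s: 17.75
ee_pos: [0.5648, -0.2006, -0.0174]
eef_rot: [2.883, 1.571, -0.21]
force: [0.3, -0.2, 0.2]
grip_width: 0.0556
```

```bash
python3 - <<'E'
from h import *
plan()
E
```

```text
t 17.75 pos [ 564.8 -200.6  -17.4] tooly -87.26 tilt xaxis [ 1.e-04 -0.e+00 -1.e+00] q [-0.4   0.63  1.53  0.    0.98  1.12] F [ 0.3 -0.2  0.2] w 55.6
```

{"fn": "play_rows", "kwargs": {"deltas": [[[-20,0,0,0,0,0,48],[-40,0,0,0,0,0,48],[-40,0,0,0,0,0,48],[-40,0,0,0,0,0,48],[0,0,0,0,0,0,48]]]}}

```text
time_s: 18.25
ee_pos: [0.5669, -0.2015, 0.1283]
eef_rot: [2.692, 1.562, -0.401]
force: [0.3, -0.0, -0.3]
grip_width: 0.0552
```

```bash
python3 - <<'E'
from h import *
plan(None,4.9)
c=cam('wrist');save(c['img'],'w12.png')
E
```

```text
t 18.25 pos [ 566.9 -201.5  128.3] tooly -87.25 tilt xaxis [ 0.0081 -0.0034 -1.    ] q [-0.4   0.45  1.43  0.    1.25  1.12] F [ 0.3 -0.  -0.3] w 55.2
 spin deg -87.85 -> ax about x(down) 1.5332
 spin deg 92.15 -> ax about x(down) -1.6084
 rotvec tool full [ 1.5332 -0.0092  0.003 ]
```

View pics/w12.png

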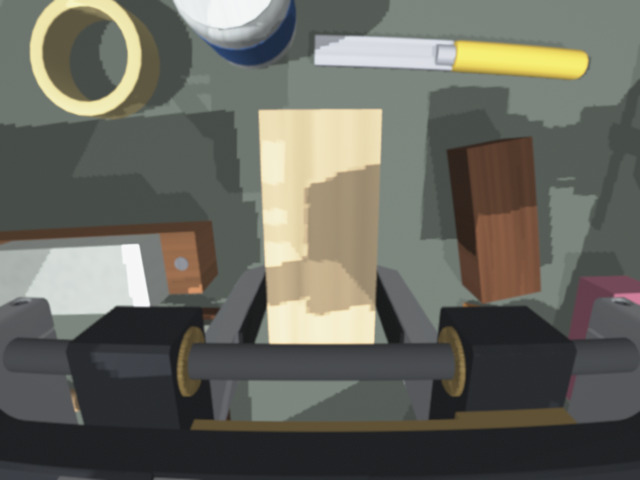

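{"fn": "play_rows", "kwargs": {"deltas": [[[0,0,0,-0.146,0,0,48],[0,0,0,-0.146,0,0,48],[0,0,0,-0.146,0,0,48],[0,0,0,-0.146,0,0,48],[0,0,0,-0.146,0,0,48],[0,0,0,-0.146,0,0,48],[0,0,0,-0.146,0,0,48],[0,0,0,-0.146,0,0,48],[0,0,0,-0.146,0,0,48],[0,0,0,-0.146,0,0,48]]]}}

```text
time_s: 19.3
ee_pos: [0.5641, -0.2003, 0.1206]
eef_rot: [-1.918, 1.568, 2.737]
force: [-0.4, -0.1, -1.0]
grip_width: 0.0559
```

{"fn": "play_rows", "kwargs": {"deltas": [[[0,0,0,-0.148,0,0,48],[0,0,0,0,0,0,48]]]}}

```text
time_s: 19.5
ee_pos: [0.5641, -0.2003, 0.1209]
eef_rot: [-2.062, 1.568, 2.738]
force: [0.3, 0.4, -0.2]
grip_width: 0.056
```

```bash
python3 - <<'E'
from h import *
print(inb([.5299,-.0151]))
plan([*bp(-.18,.0),.085],4.9)
E
```

```text
(np.float64(-0.000123339744514287), np.float64(-0.05880437728016022))
t 19.50 pos [ 564.1 -200.3  120.9] tooly 5.02 tilt xaxis [-0.0023  0.001  -1.    ] q [-0.4   0.46  1.44  0.    1.25 -0.49] F [ 0.3  0.4 -0.2] w 56.0
 spin deg -0.12 -> ax about x(down) 0.002
 spin deg 179.88 -> ax about x(down) -3.1396
 rotvec tool full [ 0.002  -0.0012  0.0022]
 world d [-23.7  64.5 -35.9] tool d now [ 36.  -17.9 -66.3] tool d after spin [ 35.9 -18.1 -66.3]  (other spin: negate y,z)
```

Move to the line, lower, then slide in until 122 mm further along.

{"fn": "play_rows", "kwargs": {"deltas": [[[0,-9,-33,0.002,0,0,48],[20,-9,-33,0,0,0,48],[16,0,0,0,0,0,48],[9,0,0,0,0,0,48],[0,0,0,0,0,0,48],[0,0,0,0,0,0,48]]]}}

```text
time_s: 20.1
ee_pos: [0.5415, -0.1369, 0.0777]
eef_rot: [-1.626, 1.571, -3.116]
force: [0.8, -0.6, -0.2]
grip_width: 0.0556
```

```bash
python3 - <<'E'
from h import *
c=cam('wrist');save(c['img'],'w13.png')
plan([*bp(-.058),.0746],4.9)
E
```

```text
t 20.15 pos [ 541.6 -136.9   78. ] tooly 4.66 tilt xaxis [ 6.e-04 -2.e-04 -1.e+00] q [-0.31  0.42  1.6  -0.    1.12 -0.39] F [ 0.1 -0.1 -1.6] w 55.5
 spin deg 0.24 -> ax about x(down) -0.0042
 spin deg -179.76 -> ax about x(down) 3.1374
 rotvec tool full [-0.0042  0.0003 -0.0006]
 world d [-11.7 122.6  -3.4] tool d now [   3.3   -1.7 -123.2] tool d after spin [   3.4   -1.2 -123.2]  (other spin: negate y,z)
```

View pics/w13.png

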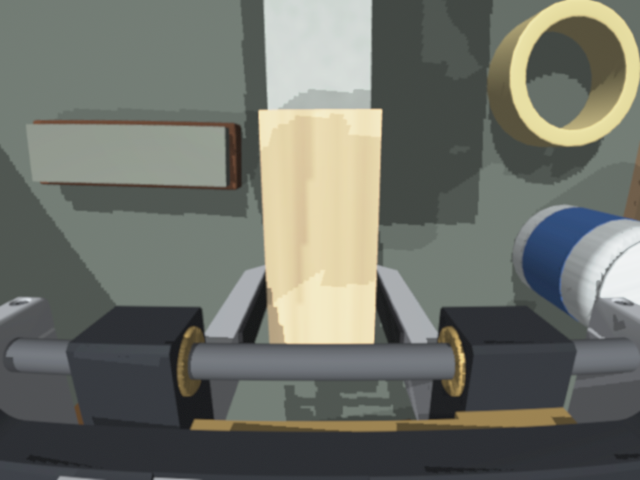

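{"fn": "play_rows", "kwargs": {"deltas": [[[2,-0.5,-20,-0.004,0,0,48],[0,-0.5,-34,0,0,0,48],[0,-0.5,-34,0,0,0,48],[0,0,-34,0,0,0,48],[0,0,-1,0,0,0,48],[3,0,0,0,0,0,48],[2,0,0,0,0,0,48],[0,0,0,0,0,0,48]]]}}

```text
time_s: 20.95
ee_pos: [0.5291, -0.0149, 0.0702]
eef_rot: [-1.543, 1.57, -3.028]
force: [-0.2, -0.2, -0.1]
grip_width: 0.0558
```

```bash
python3 - <<'E'
from h import *
plan([*bp(-.058),.0686],4.9)
E
```

```text
t 20.95 pos [529.1 -14.9  70.2] tooly 4.9 tilt xaxis [-4.e-04 -0.e+00 -1.e+00] q [-0.1   0.37  1.69 -0.    1.08 -0.18] F [-0.2 -0.2 -0.1] w 55.8
 spin deg -0.0 -> ax about x(down) 0.0001
 spin deg 180.0 -> ax about x(down) -3.1415
 rotvec tool full [0.0001 0.     0.0004]
 world d [ 0.8  0.6 -1.6] tool d now [ 1.6  0.9 -0.6] tool d after spin [ 1.6  0.9 -0.6]  (other spin: negate y,z)
```

{"fn": "play_rows", "kwargs": {"deltas": [[[1,0.5,0,0,0,0,48],[0.7,0,0,0,0,0,48],[0,0,0,0,0,0,48],[0,0,0,0,0,0,94],[0,0,0,0,0,0,94],[0,0,0,0,0,0,94],[0,0,0,0,0,0,94],[0,0,0,0,0,0,94]]]}}

```text
time_s: 21.75
ee_pos: [0.5297, -0.0138, 0.0689]
eef_rot: [1.533, 1.571, 0.049]
force: [-1.2, -0.3, -0.0]
grip_width: 0.0918
```

{"fn": "play_rows", "kwargs": {"deltas": [[[-20,0,0,0,0,0,94],[-40,0,0,0,0,0,94],[-30,0,0,0,0,0,94],[0,0,40,0,0,0,94],[0,0,45,0,0,0,94],[0,0,45,0,0,0,94],[0,0,45,0,0,0,94],[0,0,10,0,0,0,94],[0,0,0,0,0,0,94]]]}}

```text
time_s: 22.65
ee_pos: [0.5455, -0.1993, 0.1585]
eef_rot: [-2.14, 1.57, 2.658]
force: [-0.1, -0.0, 0.8]
grip_width: 0.094
```

```bash
python3 - <<'E'
from h import *
plan()
d={}
for n in('wrist','scene'):
    c=cam(n);save(c['img'],n[0]+'14.png');d[n]=c
pickle.dump(d,open('c14.pkl','wb'))
save(cv2.resize(d['scene']['img'][190:320,320:480],None,fx=5,fy=4.6),'s14z.png')
E
```

```text
t 22.65 pos [ 545.5 -199.3  158.5] tooly 4.87 tilt xaxis [-5.e-04  3.e-04 -1.e+00] q [-0.41  0.38  1.45  0.    1.3  -0.5 ] F [-0.1 -0.   0.8] w 94.0
```

View pics/w14.png

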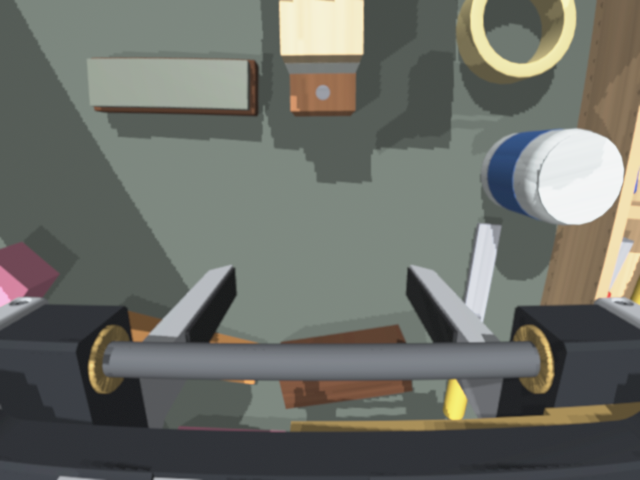

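View pics/s14z.png

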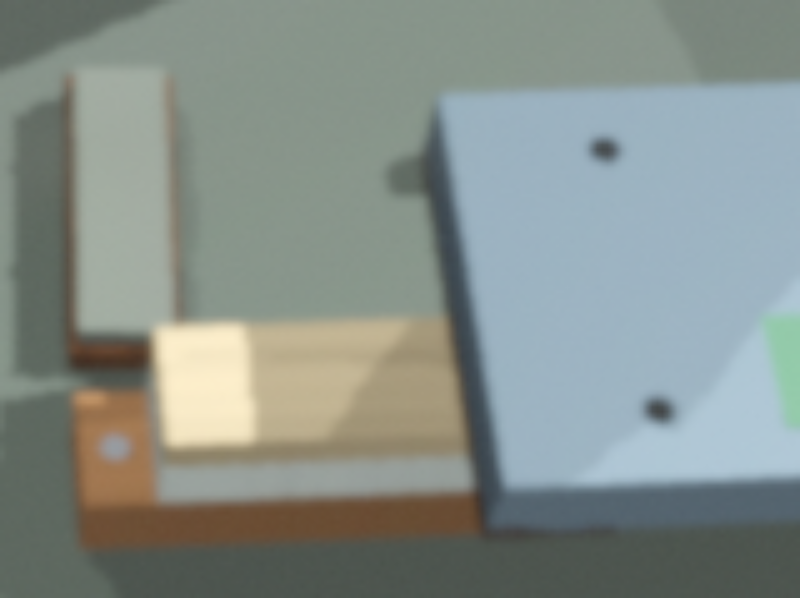

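```bash
python3 - <<'E'
from h import *
np.set_printoptions(precision=3,suppress=True)
d=pickle.load(open('c14.pkl','rb'));s=d['scene']
print('pinkA',onz(s,[(218,150),(237,132),(275,163),(258,183)],.04)[:,:2].tolist())
print('pinkB',onz(s,[(142,160),(165,154),(178,205),(160,212)],.04)[:,:2].tolist())
plan([.338,-.3535,.12],79.5)
E
```

```text
pinkA [[0.1752158537399635, -0.39626371997036935], [0.11475110135861666, -0.3567492824988941], [0.2098126699792976, -0.251625513759664], [0.2713626062407989, -0.2863616736970641]]
pinkB [[0.2137000615537571, -0.580544458405958], [0.19285771122955986, -0.5266406214963327], [0.3421518022352841, -0.4653955131399753], [0.36324503748650616, -0.5038231866045998]]
t 22.75 pos [ 545.7 -197.2  158.7] tooly 5.01 tilt xaxis [-0.  0. -1.] q [-0.41  0.38  1.46  0.    1.3  -0.5 ] F [0.6 1.2 0.6] w 93.9
 spin deg 74.49 -> ax about x(down) -1.3001
 spin deg -105.51 -> ax about x(down) 1.8415
 rotvec tool full [-1.3   -0.001 -0.   ]
 world d [-207.7 -156.3  -38.7] tool d now [  38.7 -220.6  137.5] tool d after spin [  38.7 -191.5 -175.8]  (other spin: negate y,z)
```

{"fn": "play_rows", "kwargs": {"deltas": [[[0,0,0,0.142,0,0,94],[0,0,0,0.142,0,0,94],[0,0,0,0.142,0,0,94],[0,0,0,0.142,0,0,94],[0,0,0,0.142,0,0,94],[0,0,0,0.142,0,0,94],[0,0,0,0.142,0,0,94],[0,0,0,0.142,0,0,94],[0,0,0,0.142,0,0,94],[0,0,0,0.142,0,0,94]]]}}

```text
time_s: 23.75
ee_pos: [0.546, -0.1964, 0.1591]
eef_rot: [-3.09, 1.571, 0.286]
force: [-0.5, 0.1, 0.4]
grip_width: 0.0942
```

{"fn": "play_rows", "kwargs": {"deltas": [[[0,0,0,0.142,0,0,94],[0,0,0,0.142,0,0,94],[0,0,0,0.138,0,0,94],[0,32,29.3,0,0,0,94],[0,32,29.3,0,0,0,94],[0,32,29.3,0,0,0,94],[0,32,29.3,0,0,0,94],[0,32,29.3,0,0,0,94],[0,32,29.3,0,0,0,94],[0,0,0,0,0,0,94]]]}}

```text
time_s: 24.75
ee_pos: [0.3355, -0.3557, 0.1592]
eef_rot: [1.705, 1.57, -1.623]
force: [0.4, 0.4, 0.1]
grip_width: 0.0939
```

```bash
python3 - <<'E'
from h import *
plan([.338,-.3535,-.0175],79.5)
c=cam('wrist');save(c['img'],'w15.png');pickle.dump({'wrist':c},open('c15.pkl','wb'))
E
```

```text
t 24.75 pos [ 335.5 -355.7  159.2] tooly -100.67 tilt xaxis [-0.e+00 -7.e-04 -1.e+00] q [-0.89  0.18  1.71 -0.    1.25  0.87] F [0.4 0.4 0.1] w 93.9
 spin deg 0.17 -> ax about x(down) -0.003
 spin deg -179.83 -> ax about x(down) 3.1386
 rotvec tool full [-0.003  -0.0001 -0.0007]
 world d [   2.5    2.2 -176.7] tool d now [176.7  -2.7  -2. ] tool d after spin [176.7  -2.6  -2. ]  (other spin: negate y,z)
```

View pics/w15.png

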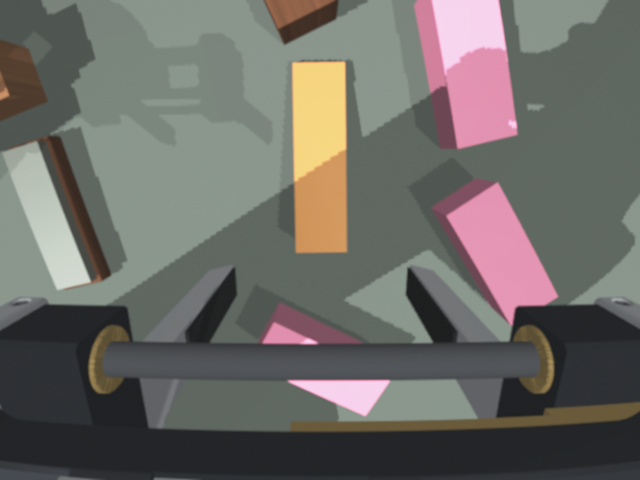

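The orange-brown wedge at (293–347 × 60–252) is the only orange piece. The pink blocks at (470,75), (495,250) and (325,360) are look-alikes and stay put. The two-tone top is only a shadow line.

```bash
python3 - <<'E'
from h import *
d=pickle.load(open('c15.pkl','rb'));c=d['wrist']
a=onz(c,[(321,252)],.04)[0];b=onz(c,[(319,61)],.01)[0];print(a,b,np.linalg.norm((b-a)[:2]),np.degrees(np.arctan2(b[1]-a[1],b[0]-a[0])))
u=(b-a)[:2];u/=np.linalg.norm(u); print('grip +30:',a[:2]+.03*u); plan([*(a[:2]+.03*u),-.0175])
E
```

```text
[ 0.3090468  -0.35053577  0.04      ] [ 0.48707942 -0.38226477  0.01      ] 0.1808378955494483 -10.105166576223517
grip +30: [ 0.33858142 -0.35579943]
t 24.80 pos [ 337.1 -354.7  159.2] tooly -100.64 tilt xaxis [ 5.e-04 -4.e-04 -1.e+00] q [-0.89  0.18  1.71  0.    1.25  0.87] F [0.5 0.8 0.6] w 94.0
 world d [   1.5   -1.1 -176.7] tool d now [176.7   0.8  -1.5] tool d after spin [176.7   0.8  -1.5]  (other spin: negate y,z)
```

{"fn": "play_rows", "kwargs": {"deltas": [[[40,0,-1,-0.008,0,0,94],[40,0,0,0,0,0,94],[40,0,0,0,0,0,94],[30,0,0,0,0,0,94],[15,0,0,0,0,0,94],[11,0,0,0,0,0,94],[0,0,0,0,0,0,94],[0,0,0,0,0,0,42],[0,0,0,0,0,0,42],[0,0,0,0,0,0,42]]]}}

```text
time_s: 25.8
ee_pos: [0.3392, -0.3553, -0.0163]
eef_rot: [2.442, 1.569, -0.875]
force: [1.0, -0.1, 0.1]
grip_width: 0.0734
```

{"fn": "play_rows", "kwargs": {"deltas": [[[0,0,0,0,0,0,42],[0,0,0,0,0,0,42],[0,0,0,0,0,0,42],[0,0,0,0,0,0,42],[0,0,0,0,0,0,42],[0,0,0,0,0,0,42]]]}}

```text
time_s: 26.4
ee_pos: [0.3387, -0.3551, -0.017]
eef_rot: [2.022, 1.571, -1.296]
force: [-2.1, -0.5, 3.6]
grip_width: 0.0496
```

```bash
python3 - <<'E'
from h import *
plan()
E
```

```text
t 26.40 pos [ 338.7 -355.1  -17. ] tooly -100.09 tilt xaxis [ 1.e-04 -2.e-04 -1.e+00] q [-0.88  0.43  1.85 -0.    0.85  0.86] F [-2.1 -0.5  3.6] w 49.6
```

{"fn": "play_rows", "kwargs": {"deltas": [[[-20,0,0,0,0,0,42],[-40,0,0,0,0,0,42],[-40,0,0,0,0,0,42],[-40,0,0,0,0,0,42],[0,0,0,-0.14,0,0,42],[0,0,0,-0.14,0,0,42],[0,0,0,-0.14,0,0,42],[0,0,0,-0.14,0,0,42],[0,0,0,-0.14,0,0,42],[0,0,0,-0.14,0,0,42]]]}}

```text
time_s: 27.4
ee_pos: [0.3386, -0.3547, 0.1224]
eef_rot: [-1.632, 1.57, 2.179]
force: [0.6, 0.2, -2.7]
grip_width: 0.0498
```

```bash
python3 - <<'E'
from h import *
plan([*bp(-.21),.12],4.9)
c=cam('wrist');save(c['img'],'w16.png')
E
```

```text
t 27.40 pos [ 338.6 -354.7  122.4] tooly -51.63 tilt xaxis [-5.e-04  7.e-04 -1.e+00] q [-0.88  0.22  1.75  0.    1.17  0.02] F [ 0.6  0.2 -2.7] w 49.8
 spin deg 56.53 -> ax about x(down) -0.9866
 spin deg -123.47 -> ax about x(down) 2.155
 rotvec tool full [-9.866e-01 -5.000e-04  8.000e-04]
 world d [204.3 188.9  -2.4] tool d now [   2.5  -21.3 -277.5] tool d after spin [   2.4  219.7 -170.8]  (other spin: negate y,z)
```

View pics/w16.png

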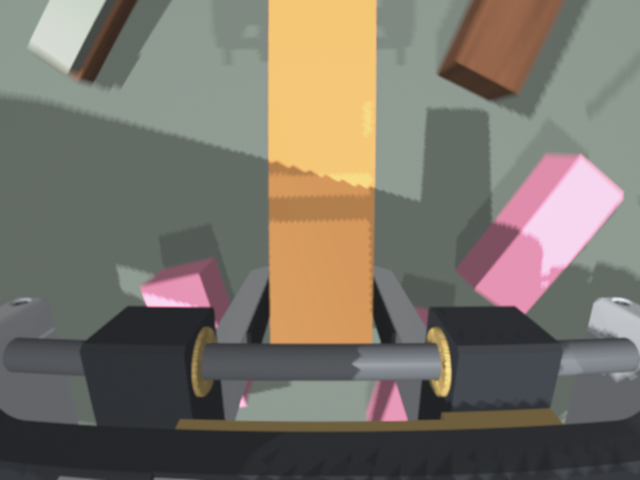

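{"fn": "play_rows", "kwargs": {"deltas": [[[0,0,0,-0.141,0,0,42],[0,0,0,-0.141,0,0,42],[0,0,0,-0.141,0,0,42],[0,0,0,-0.141,0,0,42],[0,0,0,-0.141,0,0,42],[0,0,0,-0.141,0,0,42],[0,0,0,-0.141,0,0,42],[0,0,0,0,0,0,42]]]}}

```text
time_s: 28.25
ee_pos: [0.3387, -0.3548, 0.1226]
eef_rot: [-2.612, 1.57, 2.18]
force: [-0.7, -0.2, -1.2]
grip_width: 0.0496
```

{"fn": "play_rows", "kwargs": {"deltas": [[[0,37,-28.5,0,0,0,42],[0,37,-28.5,0,0,0,42],[0,36.5,-28.5,0,0,0,42],[0,36.5,-28.5,0,0,0,42],[0,36.5,-28.5,0,0,0,42],[0,36.5,-28.5,0,0,0,42],[0,0,0,0,0,0,42],[0,0,0,0,0,0,42]]]}}

```text
time_s: 29.05
ee_pos: [0.5444, -0.1662, 0.1222]
eef_rot: [-1.904, 1.57, 2.886]
force: [-0.9, -0.1, -1.6]
grip_width: 0.0497
```

```bash
python3 - <<'E'
from h import *
plan([*bp(-.21),.0965],4.9)
d={}
for n in('wrist','scene'):
    c=cam(n);save(c['img'],n[0]+'17.png');d[n]=c
pickle.dump(d,open('c17.pkl','wb'))
E
```

```text
t 29.05 pos [ 544.4 -166.2  122.2] tooly 4.41 tilt xaxis [-1.e-03  3.e-04 -1.e+00] q [-0.36  0.39  1.53 -0.    1.22 -0.44] F [-0.9 -0.1 -1.6] w 49.7
 spin deg 0.49 -> ax about x(down) -0.0085
 spin deg -179.51 -> ax about x(down) 3.1331
 rotvec tool full [-0.0085 -0.0004  0.001 ]
 world d [ -1.4   0.5 -25.7] tool d now [25.7 -1.4 -0.6] tool d after spin [25.7 -1.4 -0.6]  (other spin: negate y,z)
```

View pics/w17.png

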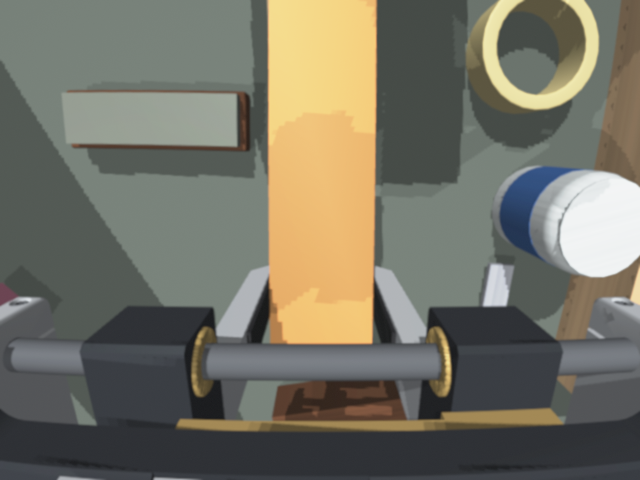

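View pics/s17.png

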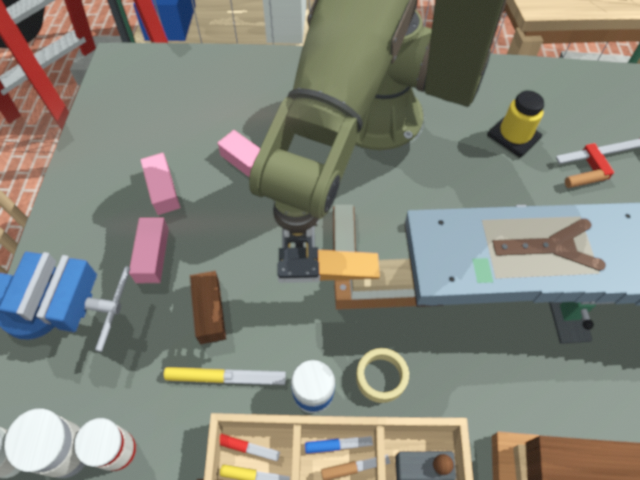

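{"fn": "play_rows", "kwargs": {"deltas": [[[15,-0.7,0,-0.0085,0,0,42],[10,-0.7,0,0,0,0,42],[2,0,0,0,0,0,42],[0,0,-15,0,0,0,42],[0,0,-25,0,0,0,42],[0,0,-25,0,0,0,42],[0,0,-25,0,0,0,42],[0,0,-15,0,0,0,42],[0,0,0,0,0,0,42],[0,0,0,0,0,0,42]]]}}

```text
time_s: 30.15
ee_pos: [0.5339, -0.0625, 0.0962]
eef_rot: [1.1, 1.57, -0.381]
force: [0.0, 0.3, -1.4]
grip_width: 0.0499
```

```bash
python3 - <<'E'
from h import *
plan([*bp(-.105),.0925],4.9)
d={}
for n in('wrist','scene'):
    c=cam(n);save(c['img'],n[0]+'18.png');d[n]=c
save(cv2.resize(d['scene']['img'][190:320,300:460],None,fx=5,fy=4.6),'s18z.png')
E
```

```text
t 30.15 pos [533.9 -62.5  96.2] tooly 5.09 tilt xaxis [ 6.e-04 -2.e-04 -1.e+00] q [-0.18  0.35  1.65 -0.    1.14 -0.27] F [ 0.   0.3 -1.4] w 49.9
 spin deg -0.19 -> ax about x(down) 0.0034
 spin deg 179.81 -> ax about x(down) -3.1382
 rotvec tool full [ 0.0034  0.0003 -0.0005]
 world d [ 0.1  1.4 -3.7] tool d now [ 3.7  0.2 -1.4] tool d after spin [ 3.7  0.2 -1.4]  (other spin: negate y,z)
```

View pics/s18z.png

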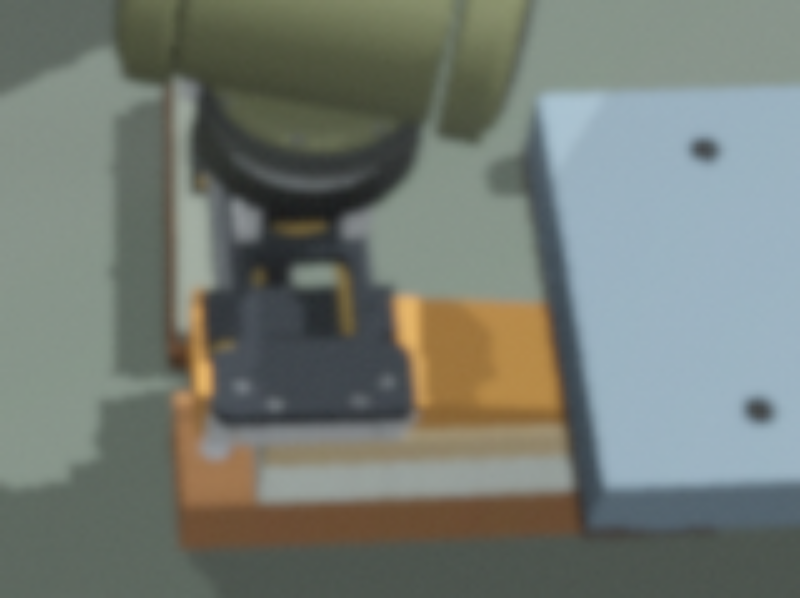

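View pics/w18.png

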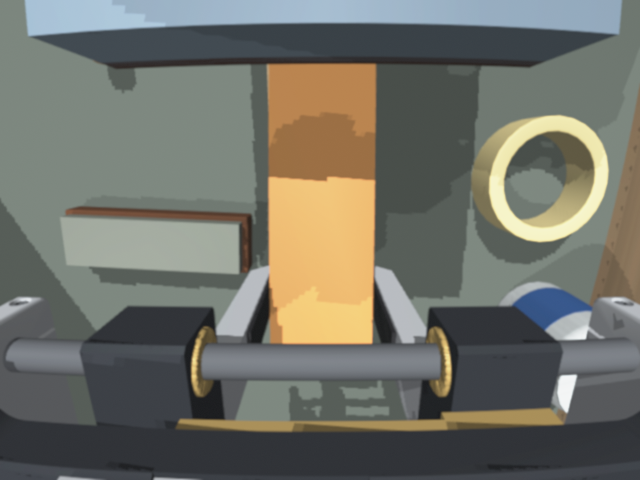

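{"fn": "play_rows", "kwargs": {"deltas": [[[2,0,0,0.003,0,0,42],[1.3,0,0,0,0,0,42],[0,0,0,0,0,0,42],[0,0,0,0,0,0,94],[0,0,0,0,0,0,94],[0,0,0,0,0,0,94],[0,0,0,0,0,0,94],[0,0,0,0,0,0,94]]]}}

```text
time_s: 31.05
ee_pos: [0.5337, -0.0624, 0.0925]
eef_rot: [-2.442, 1.571, 2.356]
force: [-0.2, 0.3, -1.1]
grip_width: 0.0864
```

{"fn": "play_rows", "kwargs": {"deltas": [[[-20,0,0,0,0,0,94],[-30,0,0,0,0,0,94],[0,0,35,0,0,0,0],[0,0,35,0,0,0,0],[0,0,0,0,0,0,0],[0,0,0,0,0,0,0],[0,0,0,0,0,0,0],[0,0,0,0,0,0,0],[0,0,0,0,0,0,0]]]}}

```text
time_s: 31.95
ee_pos: [0.5397, -0.1315, 0.1426]
eef_rot: [1.82, 1.571, 0.336]
force: [-0.3, -0.8, 0.1]
grip_width: 0.0413
```

```bash
python3 - <<'E'
from h import *
plan([*bp(-.165),.0895],4.9)
d={}
for n in('wrist','scene'):
    c=cam(n);save(c['img'],n[0]+'19.png');d[n]=c
pickle.dump(d,open('c19.pkl','wb'))
save(cv2.resize(d['scene']['img'][190:320,300:460],None,fx=5,fy=4.6),'s19z.png')
E
```

```text
t 31.95 pos [ 539.7 -131.5  142.6] tooly 4.96 tilt xaxis [ 1.e-04  0.e+00 -1.e+00] q [-0.3   0.34  1.55  0.    1.25 -0.39] F [-0.3 -0.8  0.1] w 41.3
 spin deg -0.06 -> ax about x(down) 0.0011
 spin deg 179.94 -> ax about x(down) -3.1405
 rotvec tool full [ 0.0011 -0.     -0.0001]
 world d [ -0.6  10.6 -53.1] tool d now [ 53.1   0.3 -10.6] tool d after spin [ 53.1   0.3 -10.6]  (other spin: negate y,z)
```

View pics/s19z.png

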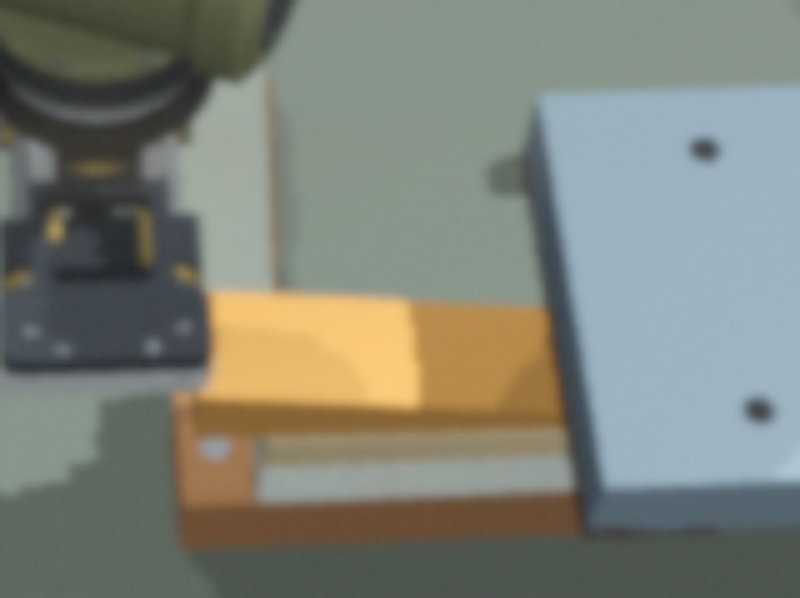

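View pics/w19.png

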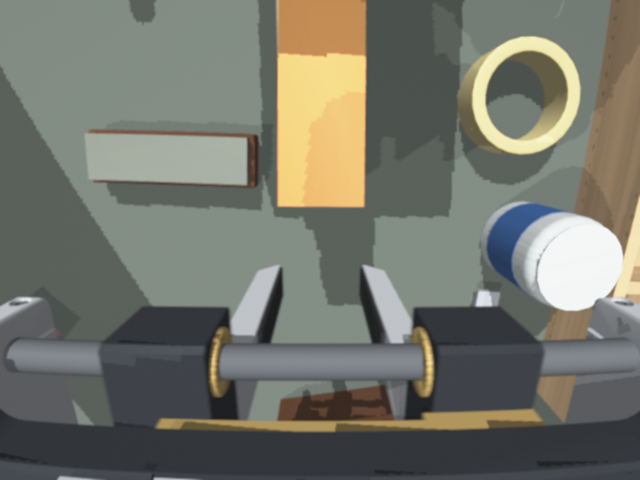

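{"fn": "play_rows", "kwargs": {"deltas": [[[25,0,0,0,0,0,20],[27,0,0,0,0,0,20],[1,0,0,0,0,0,20],[0,0,-10,0,0,0,20],[0,0,-10,0,0,0,20],[0,0,-6,0,0,0,20],[0,0,-6,0,0,0,20],[0,0,-6,0,0,0,20],[0,0,-6,0,0,0,20],[0,0,0,0,0,0,20]]]}}

```text
time_s: 33.05
ee_pos: [0.5358, -0.0876, 0.0896]
eef_rot: [3.104, 1.571, 1.619]
force: [0.1, 0.3, -0.5]
grip_width: 0.0202
```

```bash
python3 - <<'E'
from h import *
plan(); print(inb(ctrl.get_obs()['ee_pos']))
d={}
for n in('wrist','scene'):
    c=cam(n);save(c['img'],n[0]+'20.png');d[n]=c
save(cv2.resize(d['scene']['img'][190:320,300:460],None,fx=5,fy=4.6),'s20z.png')
E
```

```text
t 33.05 pos [535.8 -87.6  89.6] tooly 4.94 tilt xaxis [-0.e+00  3.e-04 -1.e+00] q [-0.23  0.37  1.64  0.    1.13 -0.32] F [ 0.1  0.3 -0.5] w 20.2
(np.float64(-0.0003994328137007523), np.float64(-0.13152141278022184))
```

View pics/w20.png

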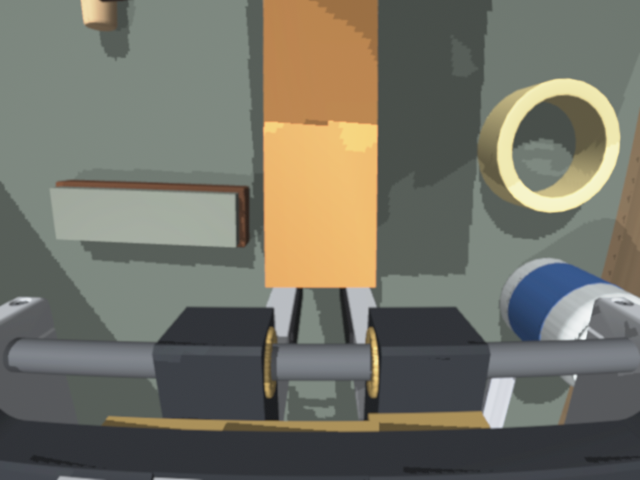

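{"fn": "play_rows", "kwargs": {"deltas": [[[0,0,-4,0,0,0,20],[0,0,-4,0,0,0,20],[0,0,-4,0,0,0,20],[0,0,-4,0,0,0,20],[0,0,-4,0,0,0,20],[0,0,-4,0,0,0,20]]]}}

```text
time_s: 33.75
ee_pos: [0.5338, -0.064, 0.0895]
eef_rot: [-1.779, 1.571, 3.019]
force: [-0.3, -0.5, -1.1]
grip_width: 0.0199
```

{"fn": "play_rows", "kwargs": {"deltas": [[[0,0,-2,0,0,0,20],[0,0,-2,0,0,0,20],[0,0,-2,0,0,0,20],[0,0,-2,0,0,0,20]]]}}

```text
time_s: 34.15
ee_pos: [0.5332, -0.0563, 0.0896]
eef_rot: [1.628, 1.571, 0.143]
force: [0.3, -0.7, -0.6]
grip_width: 0.0198
```

```bash
python3 - <<'E'
from h import *
plan(); print(inb(ctrl.get_obs()['ee_pos']))
c=cam('scene');save(cv2.resize(c['img'][190:320,300:460],None,fx=5,fy=4.6),'s21z.png')
E
```

```text
t 34.15 pos [533.2 -56.3  89.6] tooly 4.9 tilt xaxis [ 0.  0. -1.] q [-0.17  0.36  1.66  0.    1.12 -0.26] F [ 0.3 -0.7 -0.6] w 19.8
(np.float64(-0.00040116687068080523), np.float64(-0.10017389916349509))
```

View pics/s21z.png

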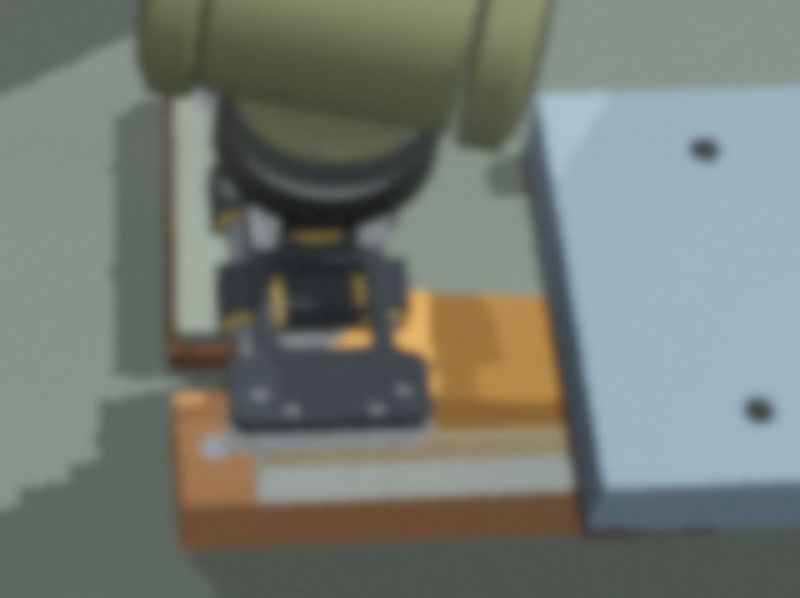

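{"fn": "play_rows", "kwargs": {"deltas": [[[0,0,-2,0,0,0,20],[0,0,-2,0,0,0,20],[0,0,-1,0,0,0,20],[0,0,-1,0,0,0,20]]]}}

```text
time_s: 34.6
ee_pos: [0.5327, -0.0504, 0.0896]
eef_rot: [0.895, 1.571, -0.59]
force: [-0.1, -0.6, -0.1]
grip_width: 0.0197
```

{"fn": "play_rows", "kwargs": {"deltas": [[[0,0,-1,0,0,0,20],[0,0,-1,0,0,0,20],[0,0,-1,0,0,0,20]]]}}

```text
time_s: 34.9
ee_pos: [0.5324, -0.0474, 0.0896]
eef_rot: [0.952, 1.571, -0.533]
force: [0.0, -1.0, 0.1]
grip_width: 0.0198
```

{"fn": "play_rows", "kwargs": {"deltas": [[[0,0,-1,0,0,0,20],[0,0,-1,0,0,0,20],[0,0,-1,0,0,0,20]]]}}

```text
time_s: 35.2
ee_pos: [0.5321, -0.0444, 0.0895]
eef_rot: [2.686, 1.571, 1.201]
force: [0.3, 0.1, -0.2]
grip_width: 0.0201
```

{"fn": "play_rows", "kwargs": {"deltas": [[[0,0,-1,0,0,0,20],[0,0,-1,0,0,0,20],[0,0,-1,0,0,0,20]]]}}

```text
time_s: 35.5
ee_pos: [0.5319, -0.0414, 0.0896]
eef_rot: [0.773, 1.571, -0.712]
force: [0.0, 0.3, 0.8]
grip_width: 0.0204
```

{"fn": "play_rows", "kwargs": {"deltas": [[[0,0,-1,0,0,0,20],[0,0,-1,0,0,0,20]]]}}

```text
time_s: 35.7
ee_pos: [0.5317, -0.0394, 0.0896]
eef_rot: [1.142, 1.571, -0.344]
force: [-0.3, -1.2, 0.2]
grip_width: 0.0202
```

{"fn": "play_rows", "kwargs": {"deltas": [[[0,0,-1,0,0,0,20],[0,0,-1,0,0,0,20],[0,0,-1,0,0,0,20]]]}}

```text
time_s: 36.0
ee_pos: [0.5315, -0.0364, 0.0896]
eef_rot: [1.128, 1.571, -0.357]
force: [0.6, -1.3, 0.6]
grip_width: 0.0201
```

{"fn": "play_rows", "kwargs": {"deltas": [[[0,0,-1,0,0,0,20],[0,0,-1,0,0,0,20]]]}}

```text
time_s: 36.2
ee_pos: [0.5313, -0.0344, 0.0895]
eef_rot: [2.137, 1.571, 0.652]
force: [0.4, -1.3, -0.1]
grip_width: 0.0198
```

```bash
python3 - <<'E'
from h import *
plan(); print(inb(ctrl.get_obs()['ee_pos']))
d={}
for n in('wrist','scene'):
    c=cam(n);save(c['img'],n[0]+'22.png');d[n]=c
E
```

```text
t 36.20 pos [531.3 -34.4  89.5] tooly 4.9 tilt xaxis [ 0.  0. -1.] q [-0.13  0.35  1.67  0.    1.12 -0.22] F [ 0.4 -1.3 -0.1] w 19.8
(np.float64(-0.00039430462522719385), np.float64(-0.07819085997731526))
```

View pics/w22.png

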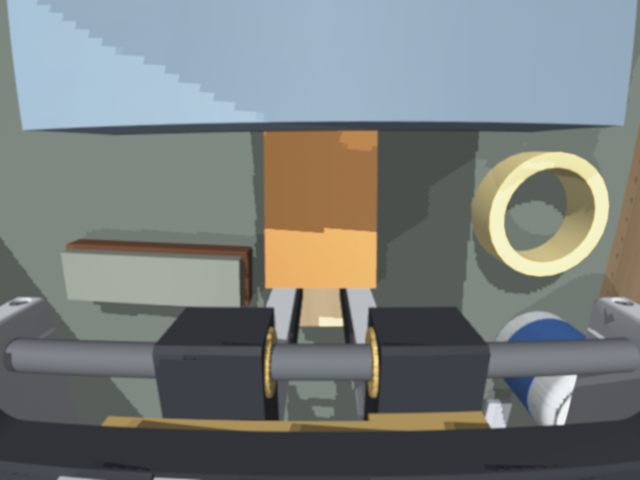

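{"fn": "play_rows", "kwargs": {"deltas": [[[0,0,-1,0,0,0,20],[0,0,-1,0,0,0,20],[0,0,-1,0,0,0,20]]]}}

```text
time_s: 36.6
ee_pos: [0.531, -0.0315, 0.0895]
eef_rot: [-1.511, 1.571, -2.996]
force: [-0.2, -1.1, 0.7]
grip_width: 0.02
```

{"fn": "play_rows", "kwargs": {"deltas": [[[0,0,-1,0,0,0,20],[0,0,-1,0,0,0,20]]]}}

```text
time_s: 36.8
ee_pos: [0.5308, -0.0295, 0.0895]
eef_rot: [-2.581, 1.571, 2.217]
force: [-0.2, -1.4, 0.4]
grip_width: 0.0199
```

{"fn": "play_rows", "kwargs": {"deltas": [[[0,0,-1,0,0,0,20],[0,0,-1,0,0,0,20],[0,0,-1,0,0,0,20]]]}}

```text
time_s: 37.1
ee_pos: [0.5306, -0.0265, 0.0895]
eef_rot: [-1.701, 1.571, 3.097]
force: [1.2, -1.4, 0.0]
grip_width: 0.02
```

{"fn": "play_rows", "kwargs": {"deltas": [[[0,0,-1,0,0,0,20],[0,0,-1,0,0,0,20]]]}}

```text
time_s: 37.3
ee_pos: [0.5304, -0.0245, 0.0896]
eef_rot: [0.214, 1.571, -1.272]
force: [-0.1, -1.2, 0.4]
grip_width: 0.0201
```

{"fn": "play_rows", "kwargs": {"deltas": [[[0,0,-1,0,0,0,20],[0,0,-1,0,0,0,20],[0,0,-1,0,0,0,20]]]}}

```text
time_s: 37.6
ee_pos: [0.5302, -0.0215, 0.0896]
eef_rot: [2.591, 1.571, 1.106]
force: [0.1, -0.9, 0.6]
grip_width: 0.0201
```

{"fn": "play_rows", "kwargs": {"deltas": [[[0,0,-1,0,0,0,20],[0,0,-1,0,0,0,20]]]}}

```text
time_s: 37.8
ee_pos: [0.53, -0.0195, 0.0896]
eef_rot: [1.894, 1.571, 0.409]
force: [-0.7, -1.4, 0.4]
grip_width: 0.0199
```

{"fn": "play_rows", "kwargs": {"deltas": [[[0,0,-1,0,0,0,20],[0,0,-1,0,0,0,20],[0,0,-1,0,0,0,20]]]}}

```text
time_s: 38.1
ee_pos: [0.5297, -0.0165, 0.0896]
eef_rot: [0.271, 1.571, -1.214]
force: [0.4, -2.2, 0.6]
grip_width: 0.0204
```

```bash
python3 - <<'E'
from h import *
plan(); print(inb(ctrl.get_obs()['ee_pos']))
d={}
for n in('wrist','scene'):
    c=cam(n);save(c['img'],n[0]+'23.png');d[n]=c
pickle.dump(d,open('c23.pkl','wb'))
c=d['wrist'];print(inb(onz(c,[(320,288)],.15)[0]))
E
```

```text
t 38.10 pos [529.7 -16.5  89.6] tooly 4.9 tilt xaxis [ 0. -0. -1.] q [-0.1   0.35  1.68 -0.    1.12 -0.19] F [ 0.4 -2.2  0.6] w 20.4
(np.float64(-0.00039954073606347177), np.float64(-0.06022043980976585))
(np.float64(-0.00045410194758072314), np.float64(-0.050558609044187505))
```

View pics/w23.png

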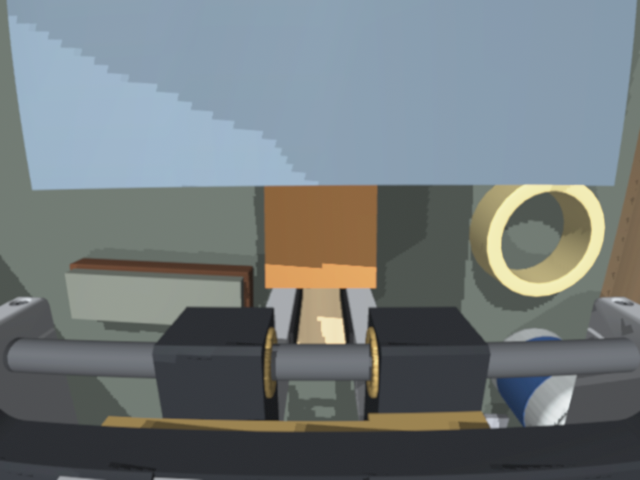

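{"fn": "play_rows", "kwargs": {"deltas": [[[0,0,-1,0,0,0,20],[0,0,-1,0,0,0,20]]]}}

```text
time_s: 38.4
ee_pos: [0.5296, -0.0145, 0.0895]
eef_rot: [-0.419, 1.571, -1.904]
force: [-0.1, -1.5, 0.9]
grip_width: 0.0199
```

{"fn": "play_rows", "kwargs": {"deltas": [[[0,0,-1,0,0,0,20],[0,0,0,0,0,0,20]]]}}

```text
time_s: 38.6
ee_pos: [0.5295, -0.0134, 0.0896]
eef_rot: [2.664, 1.571, 1.179]
force: [0.5, -0.2, 0.3]
grip_width: 0.02
```

{"fn": "play_rows", "kwargs": {"deltas": [[[0,0,-1,0,0,0,20],[0,0,-1,0,0,0,20]]]}}

```text
time_s: 38.8
ee_pos: [0.5293, -0.0116, 0.0896]
eef_rot: [0.396, 1.571, -1.089]
force: [0.0, -1.5, -0.3]
grip_width: 0.02
```

{"fn": "play_rows", "kwargs": {"deltas": [[[0,0,-1,0,0,0,20],[0,0,-1,0,0,0,20]]]}}

```text
time_s: 39.0
ee_pos: [0.5291, -0.0095, 0.0896]
eef_rot: [1.173, 1.571, -0.312]
force: [-0.1, -1.4, 0.4]
grip_width: 0.0196
```

{"fn": "play_rows", "kwargs": {"deltas": [[[0,0,-1,0,0,0,20],[0,0,-1,0,0,0,20]]]}}

```text
time_s: 39.2
ee_pos: [0.529, -0.0075, 0.0896]
eef_rot: [1.101, 1.571, -0.384]
force: [0.7, -1.3, 0.4]
grip_width: 0.0202
```

```bash
python3 - <<'E'
from h import *
plan(); print(inb(ctrl.get_obs()['ee_pos']))
d={}
for n in('wrist','scene','top'):
    c=cam(n);save(c['img'],n[0]+'24.png');d[n]=c
pickle.dump(d,open('c24.pkl','wb'))
save(cv2.resize(d['scene']['img'][190:320,300:460],None,fx=5,fy=4.6,interpolation=cv2.INTER_CUBIC),'s24z.png')
o,dd=ray(d['scene'],[(402,300)]); print(o,dd)
E
```

```text
t 39.20 pos [529.   -7.5  89.6] tooly 4.9 tilt xaxis [ 0. -0. -1.] q [-0.08  0.34  1.68 -0.    1.12 -0.17] F [ 0.7 -1.3  0.4] w 20.2
(np.float64(-0.0004008341001416558), np.float64(-0.05119075336433425))
[ 0.99360762 -0.11372526  1.02810486] [[-0.41033793  0.14634539 -0.92375378]]
```

View pics/s24z.png

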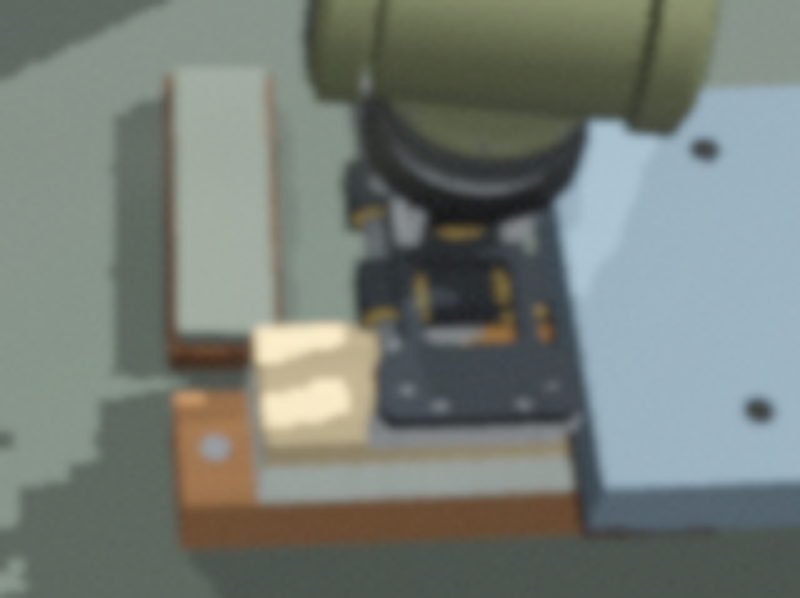

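View pics/w24.png

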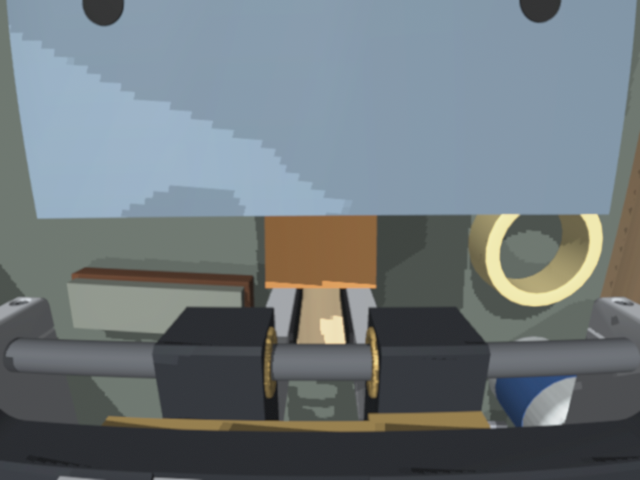

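```bash
python3 - <<'E'
from h import *
from scipy.optimize import brentq
for f,pts in (('c24.pkl',[(37,217.5),(610,213.5)]),('c23.pkl',[(33,188),(615,184.5)])):
    c=pickle.load(open(f,'rb'))['wrist']
    g=lambda z:np.linalg.norm(np.diff(onz(c,pts,z),axis=0))-.18
    z=brentq(g,.1,.26);P=onz(c,pts,z);print(f,z,P,[inb(p) for p in P])
    print([ (zz,[np.round(inb(p),4) for p in onz(c,pts,zz)]) for zz in (.185,.19,.195,.2)])
    # subpixel column profile
    im=cv2.cvtColor(c['img'],cv2.COLOR_RGB2GRAY).astype(float)
E
```

```text
c24.pkl 0.1947325205379284 [[0.43606495 0.03573671 0.19473252]
 [0.61529648 0.05235171 0.19473252]] [(np.float64(-0.08927313577649862), np.float64(-0.0001383635185151732)), (np.float64(0.09072255939282749), np.float64(0.0011065141907486422))]
[(0.185, [array([-0.0978, -0.002 ]), array([ 0.0994, -0.0006])]), (0.19, [array([-0.0934, -0.001 ]), array([0.0949, 0.0003])]), (0.195, [array([-0.089 , -0.0001]), array([0.0905, 0.0012])]), (0.2, [array([-0.0847,  0.0009]), array([0.086, 0.002])])]
c23.pkl 0.19444756076707947 [[0.43623152 0.03599033 0.19444756]
 [0.6154799  0.05242253 0.19444756]] [(np.float64(-0.0890855116476572), np.float64(0.00010011041952641781)), (np.float64(0.09091135957712265), np.float64(0.0011614064621139628))]
[(0.185, [array([-0.0973, -0.0008]), array([0.0993, 0.0003])]), (0.19, [array([-0.093 , -0.0003]), array([0.0949, 0.0008])]), (0.195, [array([-0.0886,  0.0002]), array([0.0904, 0.0012])]), (0.2, [array([-0.0843,  0.0006]), array([0.086 , 0.0017])])]
```

The blade reads higher than my first estimate: its 180 mm width in two wrist views gives a top at about 194.6 mm. That makes the gap over 24+36 about 31.5–36.5 mm, so the wedge fits but goes in deep (tip at +138 mm with no contact yet). I'll push the packer pair about 30 mm further under the blade to support it, then finish the push.

{"fn": "play_rows", "kwargs": {"deltas": [[[0,0,10,0,0,0,20],[0,0,40,0,0,0,20],[0,0,37,0,0,0,20],[0,0,0,0,0,0,20],[30,0,0,0,0,0,20],[25,0,0,0,0,0,20],[0,0,0,0,0,0,20]]]}}

```text
time_s: 40.05
ee_pos: [0.5345, -0.0939, 0.0317]
eef_rot: [-1.916, 1.565, 2.882]
force: [-0.3, -0.7, 0.4]
grip_width: 0.02
```

```bash
python3 - <<'E'
from h import *
plan(); print(inb(ctrl.get_obs()['ee_pos']))
c=cam('wrist');save(c['img'],'w25.png');print(inb(onz(c,[(320,0)],.11)[0]))
c=cam('scene');save(cv2.resize(c['img'][190:320,300:460],None,fx=5,fy=4.6,interpolation=cv2.INTER_CUBIC),'s25z.png')
E
```

```text
t 40.05 pos [534.5 -93.9  31.7] tooly 4.9 tilt xaxis [-0.0052  0.0014 -1.    ] q [-0.24  0.45  1.68  0.    1.02 -0.33] F [-0.3 -0.7  0.4] w 20.0
(np.float64(-0.0022622330580754665), np.float64(-0.13772833763829026))
(np.float64(-0.0017425167924468115), np.float64(-0.017549290417898246))
```

View pics/w25.png

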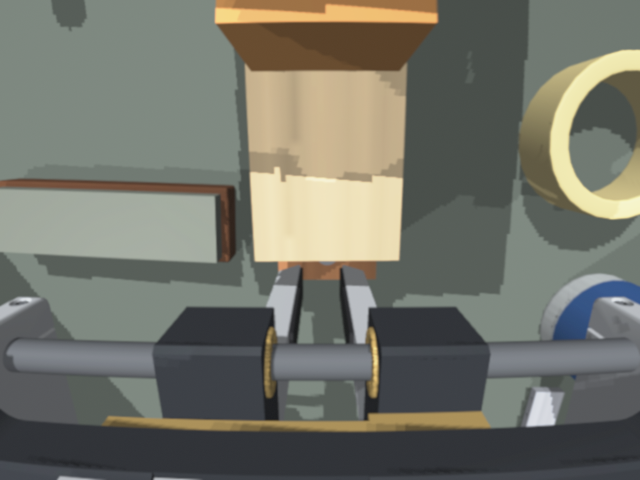

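View pics/s25z.png

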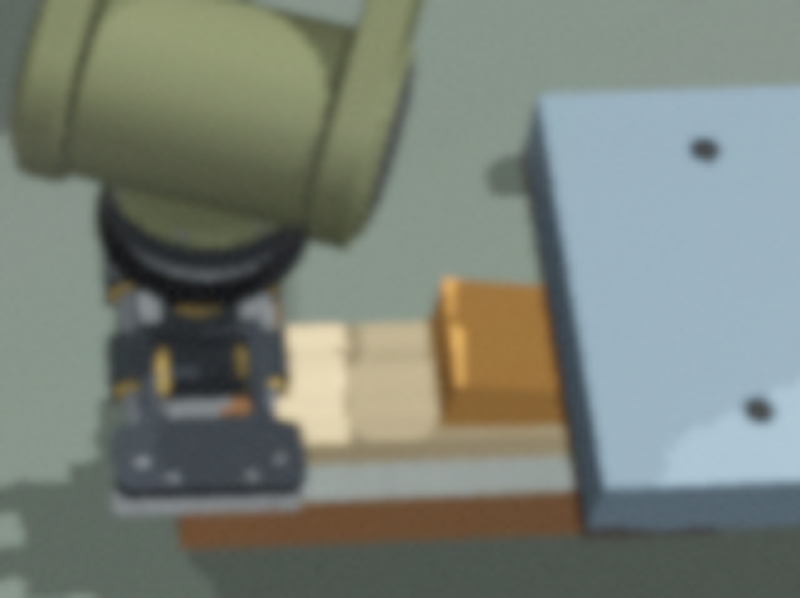

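{"fn": "play_rows", "kwargs": {"deltas": [[[0,0,-6,0,0,0,20],[0,0,-6,0,0,0,20],[0,0,-5,0,0,0,20],[0,0,-5,0,0,0,20],[0,0,-5,0,0,0,20],[0,0,-5,0,0,0,20],[0,0,-5,0,0,0,20],[0,0,-5,0,0,0,20],[0,0,-5,0,0,0,20],[0,0,0,0,0,0,20]]]}}

```text
time_s: 41.15
ee_pos: [0.533, -0.0483, 0.0353]
eef_rot: [0.655, 1.568, -0.83]
force: [1.1, -10.3, 3.4]
grip_width: 0.02
```

```bash
python3 - <<'E'
from h import *
plan(); print(inb(ctrl.get_obs()['ee_pos']))
c=cam('wrist');save(c['img'],'w26.png')
c=cam('scene');save(cv2.resize(c['img'][190:320,300:460],None,fx=5,fy=4.6,interpolation=cv2.INTER_CUBIC),'s26z.png')
E
```

```text
t 41.15 pos [533.  -48.3  35.3] tooly 4.9 tilt xaxis [ 0.0019 -0.0021 -1.    ] q [-0.16  0.43  1.7  -0.    1.01 -0.24] F [  1.1 -10.3   3.4] w 20.0
(np.float64(0.00016309099870413503), np.float64(-0.09214305934841481))
```

View pics/w26.png

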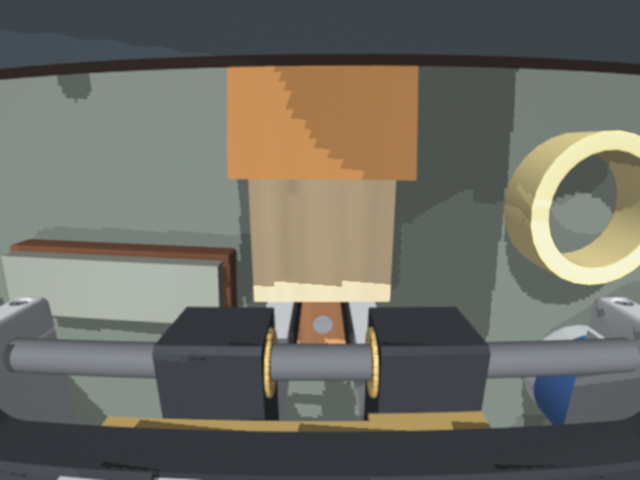

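View pics/s26z.png

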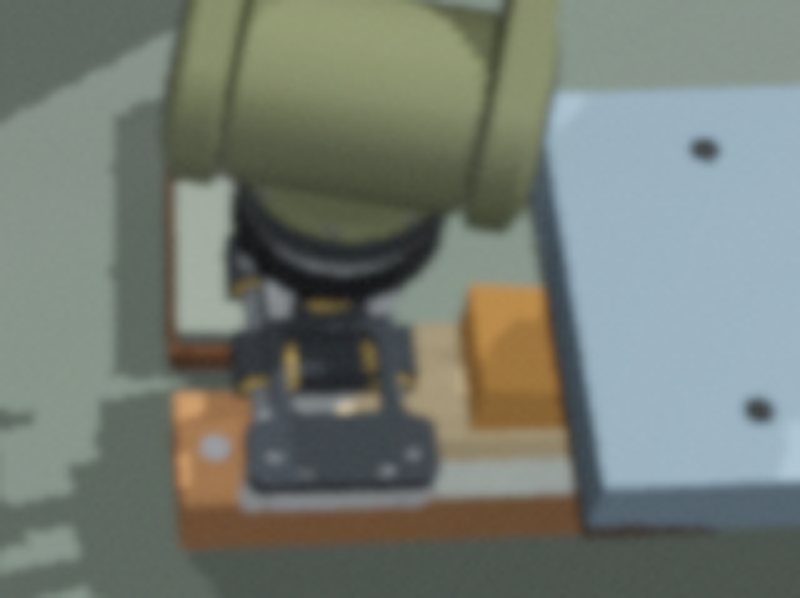

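{"fn": "play_rows", "kwargs": {"deltas": [[[0,0,15,0,0,0,20],[-25,0,0,0,0,0,20],[-30,0,0,0,0,0,20],[0,0,-20,0,0,0,20],[0,0,-20,0,0,0,20],[0,0,-10,0,0,0,20],[0,0,0,0,0,0,20],[0,0,0,0,0,0,20]]]}}

```text
time_s: 42.05
ee_pos: [0.5294, -0.013, 0.0894]
eef_rot: [-1.738, 1.571, 3.06]
force: [-0.8, -0.8, 0.5]
grip_width: 0.0201
```

```bash
python3 - <<'E'
from h import *
plan([*bp(-.05),.0895],4.9); print(inb(ctrl.get_obs()['ee_pos']))
c=cam('wrist');save(c['img'],'w27.png')
for r in (240,250,260,270,280,288): print(r,inb(onz(c,[(320,r)],.15)[0])[1])
E
```

```text
t 42.05 pos [529.4 -13.   89.4] tooly 4.92 tilt xaxis [-3.e-04  0.e+00 -1.e+00] q [-0.09  0.35  1.68 -0.    1.12 -0.18] F [-0.8 -0.8  0.5] w 20.1
 spin deg -0.02 -> ax about x(down) 0.0003
 spin deg 179.98 -> ax about x(down) -3.1413
 rotvec tool full [ 0.0003 -0.      0.0003]
 world d [-0.2  6.7  0.1] tool d now [-0.1  0.4 -6.7] tool d after spin [-0.1  0.4 -6.7]  (other spin: negate y,z)
(np.float64(-0.0004085857593612518), np.float64(-0.0567101044344223))
240 -0.024564475988794857
250 -0.02910925138560735
260 -0.03372265185266549
270 -0.03840780121798377
280 -0.04316797671737077
288 -0.047032444556784146
```

View pics/w27.png

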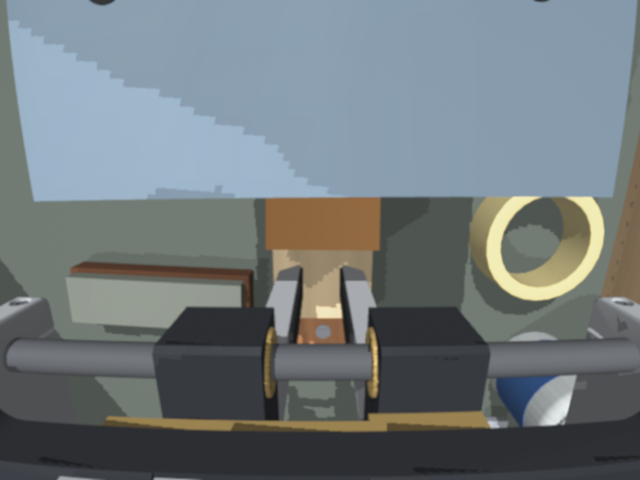

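{"fn": "play_rows", "kwargs": {"deltas": [[[0,0,-7,0,0,0,20],[0,0,-6,0,0,0,20],[0,0,-2,0,0,0,20],[0,0,-1,0,0,0,20],[0,0,-0.5,0,0,0,20],[0,0,0,0,0,0,20]]]}}

```text
time_s: 42.7
ee_pos: [0.528, 0.0039, 0.0896]
eef_rot: [1.812, 1.571, 0.327]
force: [-0.6, -0.6, 0.6]
grip_width: 0.02
```

{"fn": "play_rows", "kwargs": {"deltas": [[[0,0,-0.5,0,0,0,20],[0,0,-0.5,0,0,0,20],[0,0,0,0,0,0,20]]]}}

```text
time_s: 43.0
ee_pos: [0.5279, 0.0047, 0.0895]
eef_rot: [-0.414, 1.571, -1.899]
force: [-0.6, -0.6, -0.3]
grip_width: 0.0201
```

{"fn": "play_rows", "kwargs": {"deltas": [[[0,0,-0.5,0,0,0,20],[0,0,-0.5,0,0,0,20],[0,0,0,0,0,0,20]]]}}

```text
time_s: 43.3
ee_pos: [0.528, 0.0049, 0.0896]
eef_rot: [0.183, 1.569, -1.303]
force: [1.4, -7.5, -1.1]
grip_width: 0.0202
```

{"fn": "play_rows", "kwargs": {"deltas": [[[0,0,-0.5,0,0,0,20],[0,0,0,0,0,0,20]]]}}

```text
time_s: 43.5
ee_pos: [0.528, 0.005, 0.0896]
eef_rot: [0.16, 1.569, -1.325]
force: [0.8, -10.3, -1.2]
grip_width: 0.0202
```

```bash
python3 - <<'E'
from h import *
plan(); print(inb(ctrl.get_obs()['ee_pos']))
c=cam('wrist');save(c['img'],'w28.png')
E
```

```text
t 43.50 pos [528.    5.   89.6] tooly 4.88 tilt xaxis [ 5.e-04 -2.e-03 -1.e+00] q [-0.06  0.34  1.68 -0.    1.12 -0.14] F [  0.8 -10.3  -1.2] w 20.2
(np.float64(-0.0002878814838316458), np.float64(-0.03858472799774915))
```

View pics/w28.png

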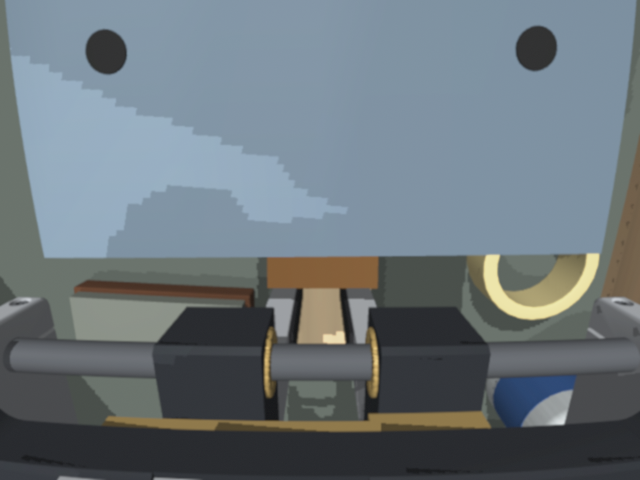

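{"fn": "play_rows", "kwargs": {"deltas": [[[0,0,-0.5,0,0,0,20],[0,0,0,0,0,0,20]]]}}

```text
time_s: 43.75
ee_pos: [0.528, 0.0051, 0.0896]
eef_rot: [0.168, 1.568, -1.318]
force: [2.4, -12.8, -1.8]
grip_width: 0.02
```

{"fn": "play_rows", "kwargs": {"deltas": [[[0,0,-0.4,0,0,0,20],[0,0,0,0,0,0,20],[0,0,0,0,0,0,20]]]}}

```text
time_s: 44.05
ee_pos: [0.528, 0.0052, 0.0896]
eef_rot: [0.141, 1.567, -1.345]
force: [1.7, -14.9, -1.5]
grip_width: 0.0201
```

15 N reached. I'm backing straight off and checking.

{"fn": "play_rows", "kwargs": {"deltas": [[[0,0,2,0,0,0,20],[0,0,8,0,0,0,20],[0,0,30,0,0,0,20],[0,0,40,0,0,0,20],[-30,0,30,0,0,0,20],[-30,0,40,0,0,0,20],[0,0,40,0,0,0,20],[0,0,0,0,0,0,20],[0,0,0,0,0,0,20]]]}}

```text
time_s: 44.95
ee_pos: [0.5436, -0.1825, 0.1491]
eef_rot: [-2.445, 1.57, 2.351]
force: [0.1, 0.5, 0.2]
grip_width: 0.0202
```

```bash
python3 - <<'E'
from h import *
plan(); d={}
for n in('wrist','scene','top'):
    c=cam(n);save(c['img'],n[0]+'29.png');d[n]=c
pickle.dump(d,open('c29.pkl','wb'))
save(cv2.resize(d['scene']['img'][190:320,300:460],None,fx=5,fy=4.6,interpolation=cv2.INTER_CUBIC),'s29z.png')
E
```

```text
t 44.95 pos [ 543.6 -182.5  149.1] tooly 4.82 tilt xaxis [-6.e-04  6.e-04 -1.e+00] q [-0.39  0.38  1.49  0.    1.28 -0.47] F [0.1 0.5 0.2] w 20.2
```

View pics/s29z.png

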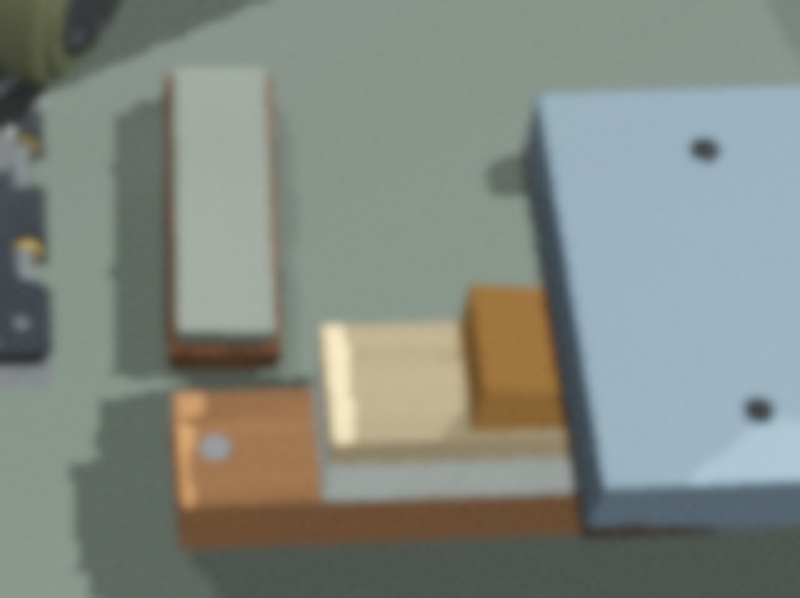

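View pics/s29.png

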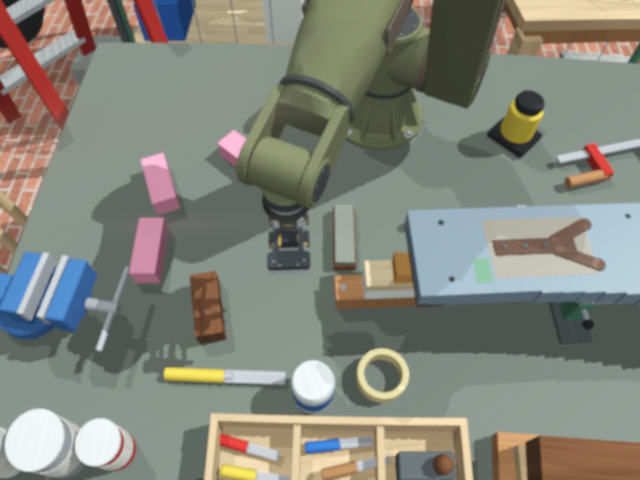

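View pics/w29.png

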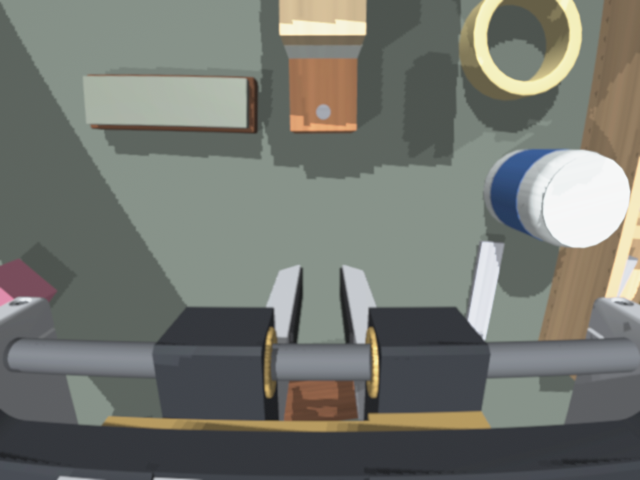

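The packers are flush on each other and on the bearer, the wedge's rear end is at scene pixel about (400,267) and in line, the bystanders are where they were, and the arm is clear. Handing in.

```bash
python3 - <<'E'
from h import *
print(hand_in())
E
```

```text
the job is handed in; nothing more can be done
None
```

The blade is chocked and the job is handed in. The 36 mm white packer lies on the bearer with the 24 mm pale one on top. The wedge went in thin end first and was pushed until the wrist read 14.9 N, and then I let go.

**Last checks**
- **Packers:** in the pictures they look flush with each other and in line with the bearer, reaching well under the blade (centres about 14 mm outside its free end).
- **Wedge:** the tip is about 150 mm under the blade, by my measurement just before the last push, and about 1–2 mm off the bearer's line. It held its position after I backed off. I could not measure the force on the blade; from the 15 N push I expect about 10 N.
- **Other things:** none of the bystanders appeared to move. The arm was clear of everything at about 45 s of the 72 s allowed.

**What disagreed or went wrong**
- **Fingers shorter than stated:** they end roughly 26 mm short of the reported TCP. My first grasp of the pale packer missed because of this, so I allowed for the offset afterwards.
- **Blade height misread:** my first estimate was about 5 mm low, so 24+36 leaves a gap of about 35 mm instead of the 27–31 mm I planned. That is just over the 14–33 mm you gave, and 24+48 would have suited better. I kept 24+36 because I judged there was no longer time to restack.
- **Packers moved after placing:** to support the deeper wedge, I pushed the pair about 26 mm further under the blade before the last push.

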